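# Bottle the loose chassis spacers at a laptop repair bench

## Robot

A 6-joint arm with a two-finger parallel gripper is mounted at the origin on the work surface. World frame = base frame: x ahead of the robot, y to its left, z up, the work surface at z = 0. Lengths are in m, angles in rad, forces in N, time in s.
With the tool pointing down it reaches from about 0.375 to 0.9 m from the base axis. Payload 3.1 kg.
Tool frame: the origin (TCP) lies between the finger pads; the fingertips stand robot.finger_overhang ahead of it and the grasp point (between the pads) lies 3 mm ahead of it (robot.finger_overhang is the distance from the TCP to the fingertips, in m); z points along the fingers, y is the line along which they close (so a half turn about z gives the same grasp; the last joint's range is limited). The gripper opens to 87 mm and grips with 3 to 60 N. Pads are 19 mm wide; open, the fingers measure 117 mm over their backs; the gripper's body (75 mm by 190 mm) begins 51 mm behind the grasp point.
Start: joints at [1.103, 0.527, 1.433, -0, 1.181, -0.178], TCP at [0.178, 0.599, 0.245] pointing down, gripper open.
Joint ranges: [-3.08, 3.08], [-0.75, 2.2], [0.22, 2.44], [-1.43, 4.57], [0, 2.65], [-2.85, 2.85]. Speed limits (rad/s): [2.79, 2.79, 3.14, 3.14, 3.14, 3.14].

## Interface

Orientations are given as a unit quaternion [x, y, z, w].
In Python, from rig import get_obs, vision, hand_in, nets, robot gives the robot as it stands.
- The arm moves only by the tool apply_moves, never from a script. Its argument "series" is a list of rows, each an object with "offset": the shift along the world's x, y, z in cm, a list of three; "rot": the turn, a rotation vector about the world's x, y, z in degrees, a list of three. A call has 1 to 20 rows; each row is the pose to reach, as a shift and turn from the pose commanded when the call began; what a row does not reach only later rows make up. A row lasts 1/10 s, in which the tool goes at most 50 mm and 8.59 degrees, less where a joint would pass 70% of its speed; a pose out of reach is approached as far as the arm can. A call with a gripper value outside its range is refused whole. "hand" is the opening, from 0 (shut) to 1 (fully open), set as the call begins (left out, the last holds). The fingers move at their own pace and stop on an object; "newtons" is the grip in N (left out, the last holds). Time passes only in rows, so rows that repeat a pose let the fingers close. It gives the time, the measured TCP pose, the force, the opening and the grip force at its end, in the units of the state.
- get_obs(): the state, without advancing time (a new reading comes with each control period).
- vision.camera(name): name is "scene" or "top" or "wrist"; returns the picture (480x640x3 uint8, red, green, blue); there is no depth.
- vision.calibration(name): a dict with "K" (3x3 intrinsics, pixels), "k1" (the pictures are not rectified: a ray, as slopes to the right and down, at radius r is drawn at 1 + k1 r^2 times it, then the intrinsics apply), "R" (3x3) and "t" (3): a world point X has camera coordinates R X + t. Camera axes: x right, y down, z forward; pixel columns grow to the right and rows downward; lengths in m; the calibration is good to about 2 mm. A picture is of the moment at which its call begins: read the wrist's pose just before it. calibration takes no time and is no camera call; for the wrist camera it gives the pose at the moment of the call.
- hand_in(): hands the job in; it is judged then, once.
Trained networks look in the newest picture that a camera, given by its name, has taken for a name from the list of things; names that differ only in an ending like _2 or _b are one class to them, and where a whole thing is asked for, a point or a joint stands for the part that bears it (a point fixed in the world has none). Each returns a list of dicts, best first, with "conf" (0 to 1); they miss things now and then, are a little off and sometimes report something else, mostly with a low value. They report only what shows in the picture. A call takes as long as a camera call. They do not tell look-alikes from the thing itself.
- nets.search_frame(camera, query): "centre" ([x, y, z] in m, in world coordinates, good to about 4 mm: the middle of the surface that is visible of it).
- nets.spot_point(camera, query): "centre" ([x, y, z] in m, in world coordinates, good to about 4 mm: a listed point, or the origin of a listed thing).
The state is a dict: "time": time; "q": joint angles; "joint_velocities": joint speeds; "joint_torque": joint torques, N m; "position": TCP position; "tool_rot": TCP orientation; "ft_force": force on the tool from outside, world axes, zero at the start; "moment": the same for the moment, N m; "grip_width": finger opening in m; "grip_force": force on a finger pad.
Only numpy, scipy, OpenCV 4.12 (cv2) and the standard library are available. Lean on these libraries where they do the work, as an engineer would, in place of code of your own. Each camera call takes 0.05 s, during which the arm holds its last target. There are 200 camera calls.

## Task

Lift the orange tube out of its cradle and stand it upright on its narrow foot in the middle of the round blue pad; let go and see for a second or so that it stays without wobbling, then set the green funnel in its mouth and let go. Tip every yellow spacer from the blue scoops through the funnel into the tube, picking up any that go astray. Finish with the spacers in the tube still standing upright on the pad, the funnel hanging back in its stand, and all three scoops standing flat on the black mat; leave the other things on the bench alone.

Things in the scene. Friction and masses are not known exactly. Their poses are not given: they have to be found in the camera images.
- tube: orange storage tube with a narrow black foot. Origin: centre of the foot's underside; z along its axis to the mouth at z = 150 mm. 60 mm across outside (52 inside) from z = 20 up; foot 44 mm across; inner floor z = 24. About 0.3 kg. At first it lies in the cradle, mouth uppermost, axis 35 degrees above the horizontal, its top 65 mm hanging free
- cradle: fixed grey V-shaped cradle on a dark base plate 170 x 90 mm. Origin on the bench under it; at first the tube's foot rests at x = -60, z = 55 mm and the tube points along +x, rising at 35 degrees
- pad_top (a point): centre of the top of the fixed round blue pad with a white ring (130 mm across, top 6 mm above the bench)
- funnel: green slick plastic funnel, 50 g. Origin: centre of the spout's lower end; z up. Spout 44 mm across outside, 38 inside, 35 long; cone above widens to 120 mm across at the rim, z = 85. Set in the tube, its cone rests on the tube's rim with its origin about 111 mm above the tube's; in its stand its origin is about 15 mm above the bench
- funnel_tab (a point): grip point on the funnel's upright tab, at x = 70, z = 112 mm in the funnel's frame. The tab is 12 mm thick (y), x = 57 to 83, z = 72 to 132
- stand: fixed aluminium funnel stand: a square cup 76 mm across outside, 64 inside, rim 60 mm high, on a 110 mm square plate. Origin on the bench under its axis. The funnel hangs in it spout down
- mat: fixed black mat, 380 mm (x) by 260 mm (y), 3 mm thick, on which the scoops stand. Origin: centre of its underside
- scoop_a: blue slick plastic scoop (one of 3 alike) with 0 to 2 spacers. Origin: centre of its underside; +x to the open lip, z up. Walls 56 mm apart outside, 48 inside, 34 high; rear wall at x = -48; flat floor 4 mm thick to x = 24, then a 15 degree ramp up to the lip at x = 54, z = 12. 120 g. Spacers slide on slopes over 20 degrees: tip it lip-down about 50 degrees to empty it
- scoop_a_grip (a point): grip point on scoop_a's handle, at x = -75, z = 56 mm in the scoop's frame. The handle is an upright fin behind the rear wall, 12 mm thick (y), x = -93 to -47, z = 46 to 76
- scoop_b: blue slick plastic scoop (one of 3 alike) with 0 to 2 spacers. Origin: centre of its underside; +x to the open lip, z up. Walls 56 mm apart outside, 48 inside, 34 high; rear wall at x = -48; flat floor 4 mm thick to x = 24, then a 15 degree ramp up to the lip at x = 54, z = 12. 120 g. Spacers slide on slopes over 20 degrees: tip it lip-down about 50 degrees to empty it
- scoop_b_grip (a point): grip point on scoop_b's handle, at x = -75, z = 56 mm in the scoop's frame. The handle is an upright fin behind the rear wall, 12 mm thick (y), x = -93 to -47, z = 46 to 76
- scoop_c: blue slick plastic scoop (one of 3 alike) with 0 to 2 spacers. Origin: centre of its underside; +x to the open lip, z up. Walls 56 mm apart outside, 48 inside, 34 high; rear wall at x = -48; flat floor 4 mm thick to x = 24, then a 15 degree ramp up to the lip at x = 54, z = 12. 120 g. Spacers slide on slopes over 20 degrees: tip it lip-down about 50 degrees to empty it
- scoop_c_grip (a point): grip point on scoop_c's handle, at x = -75, z = 56 mm in the scoop's frame. The handle is an upright fin behind the rear wall, 12 mm thick (y), x = -93 to -47, z = 46 to 76
- spacer_1: yellow slick plastic chassis spacer, square block 18 x 18 x 24 mm, 15 g, in one of the scoops at first (may be absent). Origin: centre of its underside
- spacer_2: yellow slick plastic chassis spacer, square block 18 x 18 x 24 mm, 15 g, in one of the scoops at first (may be absent). Origin: centre of its underside
- spacer_3: yellow slick plastic chassis spacer, square block 18 x 18 x 24 mm, 15 g, in one of the scoops at first (may be absent). Origin: centre of its underside
- spacer_4: yellow slick plastic chassis spacer, square block 18 x 18 x 24 mm, 15 g, in one of the scoops at first (may be absent). Origin: centre of its underside
- spacer_5: yellow slick plastic chassis spacer, square block 18 x 18 x 24 mm, 15 g, in one of the scoops at first (may be absent). Origin: centre of its underside
- spacer_6: yellow slick plastic chassis spacer, square block 18 x 18 x 24 mm, 15 g, in one of the scoops at first (may be absent). Origin: centre of its underside
- battery: black laptop battery pack 70 x 210 x 9 mm; fixed to the bench, a bystander
- flux: amber bottle 40 mm across, 80 mm tall; loose, a bystander to leave alone
- spool: grey metal solder spool 60 mm across, 40 mm tall; fixed to the bench, a bystander
- board: blue circuit board 60 x 100 mm, about 12 mm tall; fixed to the bench, a bystander
There are look-alikes about, which are no part of the job. Leave any turquoise look-alike of the scoop_a alone.

How it is judged:
On the way, in this order (a step that is already met when the one before it is completed fails the run):
1. the tube stands upright on the pad by itself, let go and still, for a second (angle between tube's own z axis and vertical below 0.05 rad and horizontal distance between tube and pad_top below 0.035 m and z of tube in the frame of pad_top between -0.004 and 0.006 m and contact force between the fingers and tube below 0.2 N and linear speed of tube below 0.015 m/s and angular speed of tube below 0.1 rad/s), for 1 s.
2. the funnel sits in the mouth of the standing tube, let go (angle between tube's own z axis and vertical below 0.05 rad and horizontal distance between tube and pad_top below 0.035 m and z of tube in the frame of pad_top between -0.004 and 0.006 m and horizontal distance between funnel and tube below 0.015 m and z of funnel in the frame of tube between 0.09 and 0.122 m and contact force between the fingers and funnel below 0.2 N), for 0.4 s.
3. all the spacers are inside the tube while the funnel still sits in its mouth (angle between tube's own z axis and vertical below 0.05 rad and horizontal distance between tube and pad_top below 0.035 m and z of tube in the frame of pad_top between -0.004 and 0.006 m and horizontal distance between funnel and tube below 0.015 m and z of funnel in the frame of tube between 0.09 and 0.122 m and horizontal distance between each of spacer_1, spacer_2, spacer_3, spacer_4, spacer_5, spacer_6 and tube below 0.03 m and z of spacer_1 in the frame of tube between 0.015 and 0.13 m and z of spacer_2 in the frame of tube between 0.015 and 0.13 m and z of spacer_3 in the frame of tube between 0.015 and 0.13 m and z of spacer_4 in the frame of tube between 0.015 and 0.13 m and z of spacer_5 in the frame of tube between 0.015 and 0.13 m and z of spacer_6 in the frame of tube between 0.015 and 0.13 m), for 0.3 s.
At the end, for the whole second after the job is handed in: All spacers are inside the tube, which stands still on the pad (35 mm, 3 degrees); the funnel hangs in its stand (15 mm off axis, origin under 30 mm up, 11 degrees); the three scoops stand level (6 degrees), their origins over the mat, at rest (angle between tube's own z axis and vertical below 0.05 rad and horizontal distance between tube and pad_top below 0.035 m and z of tube in the frame of pad_top between -0.004 and 0.006 m and horizontal distance between each of spacer_1, spacer_2, spacer_3, spacer_4, spacer_5, spacer_6 and tube below 0.03 m and z of spacer_1 in the frame of tube between 0.015 and 0.13 m and z of spacer_2 in the frame of tube between 0.015 and 0.13 m and z of spacer_3 in the frame of tube between 0.015 and 0.13 m and z of spacer_4 in the frame of tube between 0.015 and 0.13 m and z of spacer_5 in the frame of tube between 0.015 and 0.13 m and z of spacer_6 in the frame of tube between 0.015 and 0.13 m and linear speed of tube below 0.015 m/s and horizontal distance between funnel and stand below 0.015 m and z of funnel in the frame of stand below 0.03 m and angle between funnel's own z axis and vertical below 0.2 rad and linear speed of each of funnel, scoop_a, scoop_b, scoop_c below 0.02 m/s and angle between each of scoop_a, scoop_b, scoop_c's own z axis and vertical below 0.1 rad and x of scoop_a in the frame of mat between -0.19 and 0.19 m and y of scoop_a in the frame of mat between -0.13 and 0.13 m and z of each of scoop_a, scoop_b, scoop_c in the frame of mat below 0.012 m and x of scoop_b in the frame of mat between -0.19 and 0.19 m and y of scoop_b in the frame of mat between -0.13 and 0.13 m and x of scoop_c in the frame of mat between -0.19 and 0.19 m and y of scoop_c in the frame of mat between -0.13 and 0.13 m); the robot touches nothing.
It fails at once if the flux bottle is pushed more than 40 mm from its place (distance of flux from where it was at the start of the episode above 0.04 m).
Of spacer_1, spacer_2, spacer_3, spacer_4, spacer_5, spacer_6 only 3 to 6 are there at a start; the rules pass over those that are not, and their reading is None.
At some moment in a run one of scoop_a, scoop_b, scoop_c may be knocked a few centimetres aside while the robot is not near it.
It also fails if it takes over 210 s, if anything falls off the work surface, if the arm or the gripper's body presses on something with over 40 N, if the wrist force passes 120 N, or if a joint passes its speed limit or range.

## Working session

There is one attempt and no reset: what is moved stays moved. The work goes in short steps, Python scripts to look and compute and a tool call to move; the robot and the scene stay as the last step left them, time stands still between calls to the robot, and variables do not carry over. Pictures are saved under pics/ and viewed, at most 14 in all, crops included, and the job is handed in when it is done.

Besides the shell and the picture viewer there is one more tool, called after "Emit:" by a JSON object that holds its "method" and its "body". apply_moves: Moves the arm, as the interface text tells. Its arguments: {"type":"object","properties":{"series":{"type":"array"},"hand":{"type":"number"},"newtons":{"type":"number"}},"required":["series"]}

```bash
ls; mkdir -p pics; cat > h.py <<'E'
import numpy as np,cv2
from rig import get_obs,vision,nets,robot
from scipy.spatial.transform import Rotation as R
def snap(c,name=None):
    im=vision.camera(c)
    if name: cv2.imwrite('pics/'+name+'.png',im[:,:,::-1])
    return im
def proj(c,X):
    k=vision.calibration(c);X=np.atleast_2d(X);p=X@np.array(k['R']).T+np.array(k['t']);s=p[:,:2]/p[:,2:]
    s=s*(1+k['k1']*(s**2).sum(1,keepdims=True));K=np.array(k['K']);return s@K[:2,:2].T+K[:2,2]
def ray(c,uv,z):
    k=vision.calibration(c);K=np.array(k['K']);d=(np.array(uv,float)-K[:2,2])/[K[0,0],K[1,1]];s=d.copy()
    for _ in range(20): s=d/(1+k['k1']*(s@s))
    Rm=np.array(k['R']);o=-Rm.T@np.array(k['t']);v=Rm.T@np.r_[s,1];return o+v*(z-o[2])/v[2]
E
python3 - <<'E'
from h import *
print(robot.finger_overhang,[a for a in dir(robot) if a[0]!='_'])
for c in ['top','scene']:
    snap(c,c+'0')
    for q in ['tube','cradle','pad_top','funnel','funnel_tab','stand','mat','scoop_a','scoop_a_grip','spacer_1','flux']:
        for f in ['spot_point']:
            print(c,q,[(np.round(d['centre'],3).tolist(),round(d['conf'],2)) for d in getattr(nets,f)(c,q)])
o=get_obs();print(o['time'],o['position'],o['tool_rot'])
E
```

```text
pics
0.022 ['Unreachable', 'finger_overhang']
top tube [([0.431, 0.376, 0.057], 0.97)]
top cradle [([0.492, 0.367, 0.002], 0.57), ([0.516, -0.286, -0.008], 0.37)]
top pad_top [([0.605, -0.004, 0.007], 0.87)]
top funnel [([0.431, 0.138, 0.017], 0.78)]
top funnel_tab [([0.425, 0.206, 0.123], 0.65)]
top stand [([0.425, 0.138, 0.005], 0.94)]
top mat []
top scoop_a [([0.373, -0.285, 0.006], 0.83), ([0.181, -0.282, 0.0], 0.71), ([0.626, -0.333, 0.061], 0.71), ([0.629, -0.265, 0.003], 0.68), ([0.521, -0.268, 0.002], 0.63)]
top scoop_a_grip [([0.535, -0.34, 0.062], 0.89), ([0.224, -0.345, 0.058], 0.57)]
top spacer_1 [([0.373, -0.308, 0.009], 0.68), ([0.625, -0.257, 0.01], 0.61), ([0.634, -0.295, 0.004], 0.57), ([0.492, 0.365, 0.003], 0.19)]
top flux [([0.439, -0.063, 0.004], 0.6)]
scene tube [([0.434, 0.378, 0.055], 0.85)]
scene cradle [([0.49, 0.365, 0.005], 0.86), ([0.372, -0.287, 0.002], 0.55), ([0.758, -0.237, 0.001], 0.36)]
scene pad_top [([0.603, -0.004, 0.004], 0.56), ([0.43, 0.134, 0.001], 0.27)]
scene funnel [([0.429, 0.139, 0.009], 0.7)]
scene funnel_tab [([0.428, 0.208, 0.124], 0.78)]
scene stand [([0.43, 0.136, 0.001], 0.97)]
scene mat [([0.515, -0.283, -0.002], 0.7), ([0.433, 0.137, 0.002], 0.16)]
scene scoop_a [([0.37, -0.283, 0.003], 0.97), ([0.52, -0.272, 0.001], 0.83), ([0.182, -0.283, -0.003], 0.83), ([0.63, -0.262, -0.002], 0.82)]
scene scoop_a_grip [([0.229, -0.344, 0.056], 0.73), ([0.536, -0.344, 0.063], 0.56)]
scene spacer_1 [([0.636, -0.294, 0.003], 0.61), ([0.63, -0.256, 0.009], 0.47), ([0.374, -0.313, 0.011], 0.44)]
scene flux []
1.2 [0.17797009 0.59911397 0.24453809] [ 1.43876103e-01  9.89595709e-01 -4.45209758e-06  2.64685540e-06]
```

View pics/top0.png

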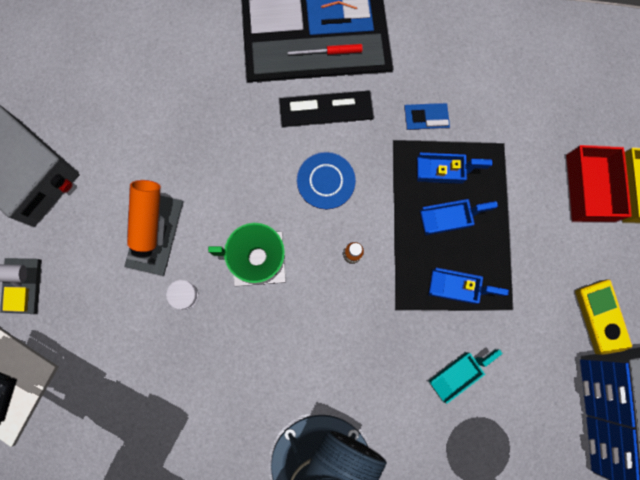

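View pics/scene0.png

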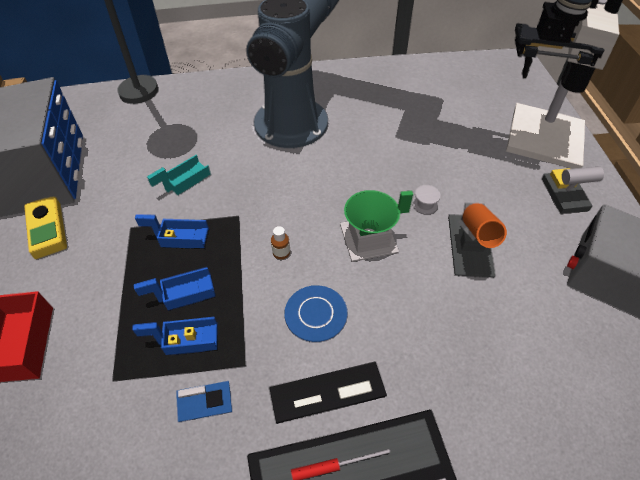

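Top picture: the tube is at (144,215), the funnel in its stand at (258,255), the pad at (326,180), flux at (353,252). Three blue scoops are on the mat, at (442,167), (447,216) and (457,287). The turquoise one at (457,377) is off the mat and is the look-alike, so I'll leave it alone. The blue board at (427,116) is a bystander. Next I'll confirm with a crop and fit the poses.

```bash
cat >> h.py <<'E'
from scipy.optimize import minimize
def scoop_faces():
    b=lambda x0,x1,y0,y1,z0,z1:np.array([[x,y,z] for x in(x0,x1) for y in(y0,y1) for z in(z0,z1)])
    w=[np.array([[x,y,z] for y in(s*24,s*28) for x,z in((-48,0),(-48,34),(54,34),(54,4))]) for s in(1,-1)]
    return [p/1000. for p in w+[b(-48,-44,-28,28,0,34),b(-48,54,-28,28,0,5),b(-93,-47,-6,6,46,76)]]
def tube_parts():
    a=np.linspace(0,2*np.pi,24);c=lambda r,z:np.c_[r*np.cos(a),r*np.sin(a),0*a+z]
    return [np.r_[c(.03,.02),c(.03,.15)]]
def fit(parts,masks,x0,pose,st=(.01,.01,.15)):
    def cost(p):
        Rm,t=pose(p);e=0
        for c,m in masks.items():
            s=np.zeros(m.shape,np.uint8)
            for P in parts:
                h=cv2.convexHull((proj(c,P@Rm.T+t)*4).astype(np.float32)).round().astype(np.int32)
                f=np.zeros_like(s);cv2.fillConvexPoly(f,h,1,shift=2);s|=f
            e+=(s!=m).sum()/m.sum()
        return e
    x0=np.array(x0,float);sx=np.vstack([x0]+[x0+np.eye(len(x0))[i]*st[i] for i in range(len(x0))])
    r=minimize(cost,x0,method='Nelder-Mead',options=dict(initial_simplex=sx,xatol=1e-4,fatol=1e-4));return r.x,r.fun
def flat(z): return lambda p:(R.from_euler('z',p[2]).as_matrix(),np.r_[p[:2],z])
def hsvmask(im,lo,hi,c,X,rad):
    m=cv2.inRange(cv2.cvtColor(im,cv2.COLOR_RGB2HSV),lo,hi)//255
    k=np.zeros_like(m);u=proj(c,X)[0];cv2.circle(k,tuple(int(v) for v in u),rad,1,-1);return m*k
BLUE=((100,150,60),(125,255,255));YEL=((18,120,120),(35,255,255))
def scoopmask(im,c,X,rad=48):
    m=hsvmask(im,*BLUE,c,X,rad)|hsvmask(im,*YEL,c,X,rad)
    m=cv2.morphologyEx(m,cv2.MORPH_CLOSE,np.ones((3,3),np.uint8))
    n,l=cv2.connectedComponents(m);u=proj(c,X)[0].astype(int)
    w=l[u[1]-6:u[1]+7,u[0]-6:u[0]+7];k=np.bincount(w[w>0]).argmax()
    o=(l==k).astype(np.uint8)
    return m if False else o
def fitscoop(ims,x,y,yaw=1.4,rad=48):
    return fit(scoop_faces(),{c:scoopmask(im,c,[x,y,.02],rad) for c,im in ims.items()},[x,y,yaw],flat(.003))
E
python3 - <<'E'
from h import *
ims={c:cv2.imread('pics/%s0.png'%c)[:,:,::-1].copy() for c in('top','scene')}
# first the picture
a=cv2.resize(ims['top'][135:315,390:515],None,fx=3.1,fy=3.1,interpolation=cv2.INTER_CUBIC);b=cv2.resize(ims['scene'][205:380,110:250],None,fx=2.8,fy=3.19,interpolation=cv2.INTER_CUBIC)
h=min(a.shape[0],b.shape[0]);cv2.imwrite('pics/crop.png',np.hstack([a[:h],b[:h]])[:,:,::-1])
for g in [(.372,-.285),(.52,-.27),(.63,-.263)]:
    for cs in (['top'],['scene'],['top','scene']):
        x,f=fitscoop({c:ims[c] for c in cs},*g);print('scoop',cs,x.round(4),np.degrees(x[2]).round(1),round(f,3))
lo,hi=(5,150,50),(17,255,255)
cr=lambda p:((R.from_euler('z',p[2])*R.from_euler('y',np.radians(55))).as_matrix(),np.r_[p[:2],.055])
for cs in (['top'],['scene'],['top','scene']):
    ms={}
    for c in cs:
        m=hsvmask(ims[c],lo,hi,c,[.49,.366,.1],60);ms[c]=m
    x,f=fit(tube_parts(),ms,[.432,.377,-.2],cr);print('tube',cs,x.round(4),np.degrees(x[2]).round(1),round(f,3))
for c in ims: print(c,proj(c,[[.5,0,0]]))
E
```

```text
scoop ['top'] [ 0.3745 -0.2864  1.3877] 79.5 0.069
scoop ['scene'] [ 0.3739 -0.286   1.4321] 82.1 0.11
scoop ['top', 'scene'] [ 0.3744 -0.2864  1.3885] 79.6 0.2
scoop ['top'] [ 0.5252 -0.2723  1.7559] 100.6 0.07
scoop ['scene'] [ 0.5236 -0.2705  1.7767] 101.8 0.086Traceback (most recent call last):
  File "<stdin>", line 8, in <module>
  File "h.py", line 48, in fitscoop
    return fit(scoop_faces(),{c:scoopmask(im,c,[x,y,.02],rad) for c,im in ims.items()},[x,y,yaw],flat(.003))
  File "h.py", line 34, in fit
    r=minimize(cost,x0,method='Nelder-Mead',options=dict(initial_simplex=sx,xatol=1e-4,fatol=1e-4));return r.x,r.fun
    res = _minimize_neldermead(fun, x0, args, callback, bounds=bounds,
                               **options)
    fxr = func(xr)
    fx = function(np.copy(x), *(wrapper_args + args))
  File "h.py", line 29, in cost
    h=cv2.convexHull((proj(c,P@Rm.T+t)*4).astype(np.float32)).round().astype(np.int32)
                      ~~~~^^^^^^^^^^^^
  File "h.py", line 9, in proj
    k=vision.calibration(c);X=np.atleast_2d(X);p=X@np.array(k['R']).T+np.array(k['t']);s=p[:,:2]/p[:,2:]
ValueError: time passes only in moves, steps and waits
```

View pics/crop.png

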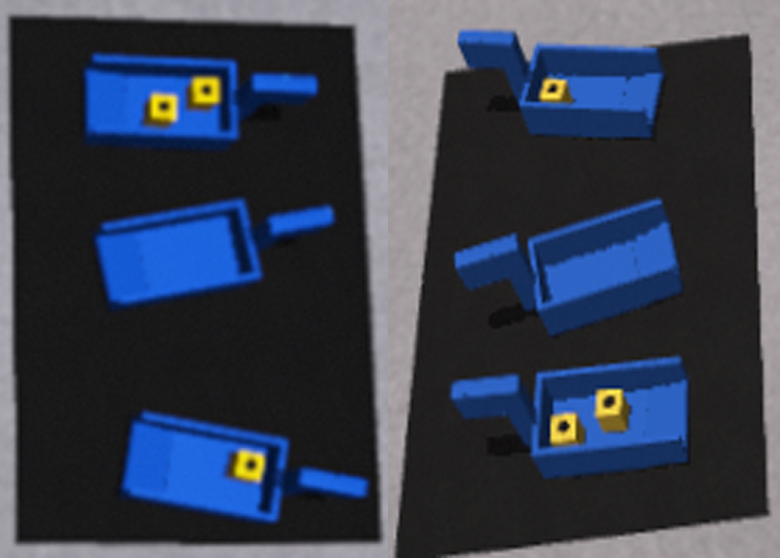

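The crop shows three genuine blue scoops on the mat. The top one holds 2 spacers (crop (163,108) and (205,90)), the middle one is empty, and the bottom one holds 1 (crop (250,465)), so there are 3 spacers. I'll cache the calibration and finish the fits.

```bash
python3 - <<'E'
s=open('h.py').read()
s=s.replace("def proj","_C={}\ndef cal(c):\n    if c=='wrist': return vision.calibration(c)\n    if c not in _C:_C[c]=vision.calibration(c)\n    return _C[c]\ndef proj",1).replace("k=vision.calibration(c);","k=cal(c);")
open('h.py','w').write(s)
E
python3 - <<'E'
from h import *
ims={c:cv2.imread('pics/%s0.png'%c)[:,:,::-1].copy() for c in('top','scene')}
for cs in (['top'],['scene']):
    x,f=fitscoop({c:ims[c] for c in cs},.63,-.263);print('scoop',cs,x.round(4),np.degrees(x[2]).round(1),round(f,3))
lo,hi=(5,150,50),(17,255,255)
cr=lambda p:((R.from_euler('z',p[2])*R.from_euler('y',np.radians(55))).as_matrix(),np.r_[p[:2],.055])
for cs in (['top'],['scene'],['top','scene']):
    ms={c:hsvmask(ims[c],lo,hi,c,[.49,.366,.1],60) for c in cs}
    x,f=fit(tube_parts(),ms,[.432,.377,-.2],cr);print('tube',cs,x.round(4),np.degrees(x[2]).round(1),round(f,3))
d=np.array([np.cos(x[2]),np.sin(x[2])])
g=np.r_[x[:2]+d*.122*np.cos(np.radians(35)),.055+.122*np.sin(np.radians(35))]
o=get_obs();print('grasp pt',g.round(4),'from tcp',((g-o['position'])*100).round(2),o['time'])
# pad from top blue mask
m=hsvmask(ims['top'],*BLUE,'top',[.604,-.004,.006],36);yy,xx=np.nonzero(m);(c,r)=cv2.minEnclosingCircle(np.c_[xx,yy].astype(np.float32))
print('pad',ray('top',c,.006),r)
E
```

```text
scoop ['top'] [ 0.6354 -0.265   1.546 ] 88.6 0.076
scoop ['scene'] [ 0.6333 -0.2639  1.553 ] 89.0 0.13
tube ['top'] [ 0.4335  0.3768 -0.2269] -13.0 0.057
tube ['scene'] [ 0.436   0.3784 -0.2442] -14.0 0.063
tube ['top', 'scene'] [ 0.4336  0.378  -0.2286] -13.1 0.13
grasp pt [0.5309 0.3554 0.125 ] from tcp [ 35.29 -24.37 -11.96] 1.2
pad [ 0.60460694 -0.00643008  0.006     ] 28.75015640258789
```

Emit:
{"method": "apply_moves", "body": {"hand": 1, "series": [{"offset": [4, -3, 0], "rot": [0, 0, 0.5]}, {"offset": [8, -6, 0], "rot": [0, 0, 1]}, {"offset": [12, -9, 0], "rot": [0, 0, 2]}, {"offset": [16, -11, 0], "rot": [0, 0, 3.5]}, {"offset": [20, -14, 0], "rot": [0, 0, 3.5]}, {"offset": [24, -17, 0], "rot": [0, 0, 3.5]}, {"offset": [28, -19.5, -1], "rot": [0, 0, 3.5]}, {"offset": [32, -22, -2], "rot": [0, 0, 3.5]}, {"offset": [35.3, -24.4, -3.5], "rot": [0, 0, 3.5]}, {"offset": [35.3, -24.4, -3.5], "rot": [0, 0, 3.5]}, {"offset": [35.3, -24.4, -5.5], "rot": [0, 0, 3.5]}, {"offset": [35.3, -24.4, -7.5], "rot": [0, 0, 3.5]}, {"offset": [35.3, -24.4, -9.5], "rot": [0, 0, 3.5]}, {"offset": [35.3, -24.4, -11], "rot": [0, 0, 3.5]}, {"offset": [35.3, -24.4, -11.6], "rot": [0, 0, 3.5]}, {"offset": [35.3, -24.4, -11.6], "rot": [0, 0, 3.5]}, {"offset": [35.3, -24.4, -11.6], "rot": [0, 0, 3.5]}]}}

```text
time: 2.9
position: [0.5314, 0.3556, 0.1293]
tool_rot: [0.113, 0.994, 0.0, 0.001]
ft_force: [0.0, -0.5, -0.2]
grip_width: 0.0872
grip_force: 0.0
```

Emit:
{"method": "apply_moves", "body": {"hand": 0, "newtons": 25, "series": [{"offset": [0, 0, 0], "rot": [0, 0, 0]}, {"offset": [0, 0, 0], "rot": [0, 0, 0]}, {"offset": [0, 0, 0], "rot": [0, 0, 0]}, {"offset": [0, 0, 0], "rot": [0, 0, 0]}, {"offset": [0, 0, 0], "rot": [0, 0, 0]}, {"offset": [0, 0, 0], "rot": [0, 0, 0]}, {"offset": [0, 0, 0], "rot": [0, 0, 0]}, {"offset": [0, 0, 0], "rot": [0, 0, 0]}]}}

```text
time: 3.7
position: [0.5314, 0.3556, 0.129]
tool_rot: [0.114, 0.994, 0.001, 0.001]
ft_force: [0.5, 2.5, 2.6]
grip_width: 0.06
grip_force: 24.9
```

Emit:
{"method": "apply_moves", "body": {"newtons": 40, "series": [{"offset": [0, 0, 0.3], "rot": [0, 0, 0]}, {"offset": [0, 0, 1], "rot": [0, 0, 0]}, {"offset": [0, 0, 2], "rot": [0, 0, 0]}, {"offset": [0, 0, 3.5], "rot": [0, 0, 0]}, {"offset": [0, 0, 5], "rot": [0, 0, 0]}, {"offset": [0, 0, 7], "rot": [0, 0, 0]}, {"offset": [0, 0, 9], "rot": [0, 0, 0]}, {"offset": [0, 0, 11], "rot": [0, 0, -2]}, {"offset": [0.5, -1.5, 13], "rot": [0, 0, -7]}, {"offset": [1, -3.5, 15], "rot": [0, 0, -14]}, {"offset": [2, -6, 16.5], "rot": [0, 0, -21]}, {"offset": [3, -9, 17], "rot": [0, 0, -28]}, {"offset": [4, -12, 17], "rot": [0, 0, -35]}, {"offset": [5, -15, 17], "rot": [0, 0, -42]}, {"offset": [6, -18, 17], "rot": [0, 0, -49]}, {"offset": [6.5, -21, 17], "rot": [0, 0, -56]}, {"offset": [7, -23.5, 17], "rot": [0, 0, -63]}, {"offset": [7.3, -25, 17], "rot": [0, 0, -70]}, {"offset": [7.3, -25.6, 17], "rot": [0, 0, -75]}, {"offset": [7.3, -25.6, 17], "rot": [0, 0, -77]}]}}

```text
time: 5.7
position: [0.6038, 0.0974, 0.2997]
tool_rot: [0.709, 0.705, -0.0, 0.0]
ft_force: [-0.7, 1.1, -2.8]
grip_width: 0.0596
grip_force: 39.9
```

Emit:
{"method": "apply_moves", "body": {"series": [{"offset": [0, 0, 0], "rot": [-2, 0, 0]}, {"offset": [0, -0.5, 0], "rot": [-6, 0, 0]}, {"offset": [0, -1.5, 0], "rot": [-11, 0, 0]}, {"offset": [0, -2.5, 0], "rot": [-16, 0, 0]}, {"offset": [0, -3.5, 0], "rot": [-21, 0, 0]}, {"offset": [0, -4.5, 0], "rot": [-26, 0, 0]}, {"offset": [0, -5.5, 0], "rot": [-31, 0, 0]}, {"offset": [0, -6.5, 0], "rot": [-36, 0, 0]}, {"offset": [0, -7.5, 0], "rot": [-41, 0, 0]}, {"offset": [0, -8.5, 0], "rot": [-46, 0, 0]}, {"offset": [0, -9.5, 0], "rot": [-50, 0, 0]}, {"offset": [0, -10, 0], "rot": [-53, 0, 0]}, {"offset": [0, -10.2, 0], "rot": [-55, 0, 0]}, {"offset": [0, -10.2, 0], "rot": [-55, 0, 0]}, {"offset": [0, -10.2, 0], "rot": [-55, 0, 0]}]}}

```text
time: 7.2
position: [0.604, -0.0026, 0.299]
tool_rot: [0.628, 0.627, -0.326, 0.326]
ft_force: [0.0, -0.2, -1.9]
grip_width: 0.0597
grip_force: 39.9
```

```bash
cat > tubechk.py <<'E'
from h import *
import sys
lo,hi=(4,150,50),(17,255,255)
o=get_obs();g=np.array(o['position']);print(o['position'],R.from_quat(o['tool_rot']).as_matrix().round(3).tolist(),o['q'],o['time'],o['ft_force'],o['grip_width'])
ims={c:snap(c,sys.argv[1]+c) for c in('top','scene')}
E
python3 tubechk.py t1; python3 - <<'E'
import cv2,numpy as np
s=cv2.imread('pics/t1scene.png');t=cv2.imread('pics/t1top.png')
cv2.imwrite('pics/t1.png',np.hstack([cv2.resize(s[80:380,180:480],None,fx=1.3,fy=1.3),cv2.resize(t[80:380,180:480],None,fx=1.3,fy=1.3)]))
E
```

```text
[ 0.60396274 -0.00262197  0.29903017] [[0.002, 1.0, 0.0], [0.575, -0.001, -0.818], [-0.818, 0.002, -0.575]] [ 0.19016003  0.63036123  1.43781475 -0.94623995  1.43180996  0.51482488] 7.2 [ 0.02034758 -0.18977845 -1.9097126 ] 0.05969953731048538
```

View pics/t1.png

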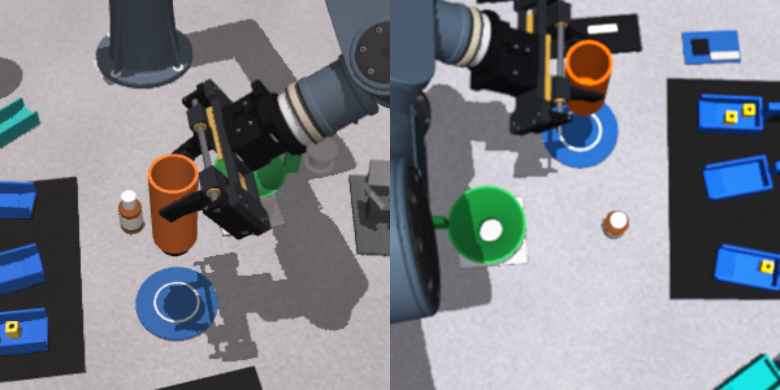

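The tube is held about upright above the pad: in the left half its mouth is at (175,170) and its foot at (178,253). I'll measure the residual tilt.

```bash
cat > tilt.py <<'E'
from h import *
import sys
n=sys.argv[1];mz=float(sys.argv[2])
lo,hi=(4,150,40),(17,255,255)
P=tube_parts()[0];M={}
for c in('top','scene'):
    im=cv2.imread('pics/%s%s.png'%(n,c))[:,:,::-1].copy()
    m=hsvmask(im,lo,hi,c,[.604,-.003,mz-.04],60)
    k,l,s,_=cv2.connectedComponentsWithStats(m);m=(l==1+s[1:,4].argmax()).astype(np.uint8)
    dark=(im.max(2)<90)|((im.max(2).astype(int)-im.min(2)<45)&(im.max(2)<150)) if c=='top' else (im.max(2)<90)
    M[c]=(m,dark)
def cost(p):
    Rm=R.from_rotvec([p[3],p[4],0]).as_matrix();t=p[:3];e=0
    for c,(m,d) in M.items():
        h=cv2.convexHull((proj(c,P@Rm.T+t)*8).astype(np.float32)).round().astype(np.int32)
        f=np.zeros_like(m);cv2.fillConvexPoly(f,h,1,shift=3)
        e+=((m==1)&(f==0)).sum()+((f==1)&(m==0)&~d).sum()
    return e
best=None
for s in(1,-1):
    x0=np.array([.604,-.004,mz-.122,0,0.]);sx=np.vstack([x0]+[x0+s*np.eye(5)[i]*[.01,.01,.01,.08,.08][i] for i in range(5)])
    r=minimize(cost,x0,method='Nelder-Mead',options=dict(initial_simplex=sx,xatol=1e-4,fatol=.1,maxiter=800))
    print('foot',r.x[:3].round(4),'tilt deg about x,y',np.degrees(r.x[3:]).round(2),r.fun)
E
python3 tilt.py t1 .298
```

```text
foot [ 0.6127 -0.0058  0.1799] tilt deg about x,y [-0.54 -0.09] 318.0
foot [ 0.612  -0.0071  0.1817] tilt deg about x,y [-1.46  0.8 ] 334.0
```

Emit:
{"method": "apply_moves", "body": {"series": [{"offset": [0, 0, -1], "rot": [0, 0, 0]}, {"offset": [0, 0, -3], "rot": [0, 0, 0]}, {"offset": [0, 0, -5], "rot": [0, 0, 0]}, {"offset": [0, 0, -7], "rot": [0, 0, 0]}, {"offset": [0, 0, -9], "rot": [0, 0, 0]}, {"offset": [0, 0, -11], "rot": [0, 0, 0]}, {"offset": [0, 0, -13], "rot": [0, 0, 0]}, {"offset": [0, 0, -14.5], "rot": [0, 0, 0]}, {"offset": [0, 0, -15.5], "rot": [0, 0, 0]}, {"offset": [0, 0, -16], "rot": [0, 0, 0]}, {"offset": [0, 0, -16.3], "rot": [0, 0, 0]}, {"offset": [0, 0, -16.5], "rot": [0, 0, 0]}, {"offset": [0, 0, -16.5], "rot": [0, 0, 0]}]}}

```text
time: 8.6
position: [0.6042, -0.0028, 0.134]
tool_rot: [0.628, 0.627, -0.326, 0.327]
ft_force: [-0.6, 0.0, -2.4]
grip_width: 0.0597
grip_force: 39.9
```

Emit:
{"method": "apply_moves", "body": {"series": [{"offset": [0, 0, -0.1], "rot": [0, 0, 0]}, {"offset": [0, 0, -0.2], "rot": [0, 0, 0]}, {"offset": [0, 0, -0.2], "rot": [0, 0, 0]}]}}

```text
time: 8.9
position: [0.6043, -0.0029, 0.1324]
tool_rot: [0.627, 0.627, -0.326, 0.327]
ft_force: [-0.6, 0.6, 0.2]
grip_width: 0.0596
grip_force: 39.9
```

Emit:
{"method": "apply_moves", "body": {"newtons": 15, "series": [{"offset": [0, 0, -0.1], "rot": [0, 0, 0]}, {"offset": [0, 0, -0.1], "rot": [0, 0, 0]}, {"offset": [0, 0, -0.1], "rot": [0, 0, 0]}]}}

```text
time: 9.2
position: [0.6042, -0.0032, 0.1322]
tool_rot: [0.627, 0.626, -0.327, 0.328]
ft_force: [-0.9, 1.5, 4.8]
grip_width: 0.0598
grip_force: 14.9
```

Emit:
{"method": "apply_moves", "body": {"hand": 1, "series": [{"offset": [0, 0, 0], "rot": [0, 0, 0]}, {"offset": [0, 0, 0], "rot": [0, 0, 0]}, {"offset": [0, 0, 0], "rot": [0, 0, 0]}, {"offset": [0, 0, 0], "rot": [0, 0, 0]}, {"offset": [0, 0, 0], "rot": [0, 0, 0]}, {"offset": [0, 0, 0], "rot": [0, 0, 0]}]}}

```text
time: 9.8
position: [0.604, -0.0029, 0.1304]
tool_rot: [0.627, 0.627, -0.326, 0.327]
ft_force: [1.0, 0.8, 0.5]
grip_width: 0.0863
grip_force: 0.0
```

Emit:
{"method": "apply_moves", "body": {"series": [{"offset": [0, 0.8, 0.6], "rot": [0, 0, 0]}, {"offset": [0, 2, 1.4], "rot": [0, 0, 0]}, {"offset": [0, 4, 2.8], "rot": [0, 0, 0]}, {"offset": [0, 6, 4.2], "rot": [0, 0, 0]}, {"offset": [0, 8, 6], "rot": [0, 0, 0]}, {"offset": [0, 9, 8], "rot": [0, 0, 0]}, {"offset": [0, 9, 10], "rot": [0, 0, 0]}, {"offset": [0, 9, 12], "rot": [0, 0, 0]}, {"offset": [0, 9, 14], "rot": [0, 0, 0]}, {"offset": [0, 9, 14], "rot": [0, 0, 0]}, {"offset": [0, 9, 14], "rot": [0, 0, 0]}]}}

```text
time: 10.9
position: [0.6039, 0.0866, 0.271]
tool_rot: [0.628, 0.627, -0.326, 0.326]
ft_force: [0.1, -0.9, 0.7]
grip_width: 0.0872
grip_force: 0.0
```

```bash
python3 tubechk.py t2; python3 tilt.py t2 .128; python3 - <<'E'
from h import *
for c in('top','scene'):
  for q in('tube','funnel','funnel_tab','pad_top','stand'):
    print(c,q,[(np.round(d['centre'],3).tolist(),round(d['conf'],2)) for d in nets.spot_point(c,q)][:2])
ims={c:cv2.imread('pics/%s0.png'%c)[:,:,::-1].copy() for c in('top','scene')}
a=np.linspace(0,2*np.pi,24);cc=lambda r,z:np.c_[r*np.cos(a),r*np.sin(a),0*a+z]
tab=np.array([[x,y,z] for x in(.057,.083) for y in(-.006,.006) for z in(.072,.132)])
parts=[np.r_[cc(.022,.035),cc(.06,.085)],tab]
for cs in(['top'],['scene']):
    ms={c:hsvmask(ims[c],(45,120,30),(80,255,255),c,[.43,.15,.08],65) for c in cs}
    if cs==['top']:  # fill hole
        ms['top']=cv2.morphologyEx(ms['top'],cv2.MORPH_CLOSE,np.ones((25,25),np.uint8)) 
    x,f=fit(parts,ms,[.43,.138,1.6],flat(.015));print(cs,x,np.degrees(x[2]),f,'grip',x[:2]+.07*np.array([np.cos(x[2]),np.sin(x[2])]))
E
```

```text
[0.60388429 0.0866067  0.27096324] [[0.002, 1.0, -0.0], [0.574, -0.001, -0.819], [-0.819, 0.001, -0.574]] [ 0.32220512  0.70990544  1.35559105 -0.89011735  1.52653569  0.5834872 ] 10.9 [ 0.0893411  -0.92160851  0.74748765] 0.08715105764655143
foot [ 0.607  -0.0031  0.0021] tilt deg about x,y [ 1.42 -1.32] 178.0
foot [ 0.6042 -0.0054  0.0022] tilt deg about x,y [ 0.31 -0.2 ] 168.0
top tube [([0.603, -0.006, 0.006], 0.89)]
top funnel [([0.43, 0.136, 0.016], 0.88)]
top funnel_tab []
top pad_top [([0.602, -0.007, 0.005], 0.56)]
top stand [([0.427, 0.137, 0.004], 0.86)]
scene tube [([0.602, -0.006, 0.007], 0.81)]
scene funnel [([0.429, 0.139, 0.009], 0.56)]
scene funnel_tab [([0.426, 0.212, 0.124], 0.83)]
scene pad_top [([0.6, -0.007, 0.01], 0.6), ([0.638, -0.294, 0.004], 0.56)]
scene stand [([0.428, 0.134, 0.002], 0.87), ([0.514, -0.283, -0.0], 0.49)]
['top'] [0.43070545 0.1375794  1.58205955] 90.64533543006215 0.05701604643222943 grip [0.42991704 0.20757496]
['scene'] [0.43554143 0.1359099  1.59070418] 91.14063620702434 0.11889801836636056 grip [0.43414798 0.20589603]
```

Emit:
{"method": "apply_moves", "body": {"hand": 0.6, "series": [{"offset": [-1, 1, 0.5], "rot": [6, 0, 0]}, {"offset": [-3, 2, 1], "rot": [13, 0, 0]}, {"offset": [-5, 3.5, 1], "rot": [20, 0, 0]}, {"offset": [-7, 5, 1], "rot": [27, 0, 0]}, {"offset": [-9, 6.5, 1], "rot": [34, 0, 0]}, {"offset": [-11, 8, 1], "rot": [41, 0, 0]}, {"offset": [-13, 9.5, 0], "rot": [48, 0, 0]}, {"offset": [-15, 11, -1], "rot": [55, 0, 0]}, {"offset": [-17.4, 12, -3], "rot": [55, 0, 0]}, {"offset": [-17.4, 12, -4], "rot": [55, 0, 0]}, {"offset": [-17.4, 12, -7], "rot": [55, 0, 0]}, {"offset": [-17.4, 12, -10], "rot": [55, 0, 0]}, {"offset": [-17.4, 12, -12.5], "rot": [55, 0, 0]}, {"offset": [-17.4, 12, -14], "rot": [55, 0, 0]}, {"offset": [-17.4, 12, -14], "rot": [55, 0, 0]}, {"offset": [-17.4, 12, -14], "rot": [55, 0, 0]}]}}

```text
time: 13.1
position: [0.431, 0.2072, 0.1306]
tool_rot: [0.707, 0.707, 0.0, 0.0]
ft_force: [-0.1, 1.1, 0.8]
grip_width: 0.052
grip_force: 0.0
```

Emit:
{"method": "apply_moves", "body": {"hand": 0, "newtons": 30, "series": [{"offset": [0, 0, 0], "rot": [0, 0, 0]}, {"offset": [0, 0, 0], "rot": [0, 0, 0]}, {"offset": [0, 0, 0], "rot": [0, 0, 0]}, {"offset": [0, 0, 0], "rot": [0, 0, 0]}, {"offset": [0, 0, 0], "rot": [0, 0, 0]}, {"offset": [0, 0, 0], "rot": [0, 0, 0]}, {"offset": [0, 0, 0], "rot": [0, 0, 0]}, {"offset": [0, 0, 0], "rot": [0, 0, 0]}]}}

```text
time: 13.9
position: [0.4299, 0.2071, 0.1306]
tool_rot: [0.707, 0.707, -0.0, -0.0]
ft_force: [0.3, -0.2, 1.2]
grip_width: 0.0117
grip_force: 30.0
```

Emit:
{"method": "apply_moves", "body": {"series": [{"offset": [0, 0, 0.5], "rot": [0, 0, 0]}, {"offset": [0, 0, 2], "rot": [0, 0, 0]}, {"offset": [0, 0, 4], "rot": [0, 0, 0]}, {"offset": [0, 0, 7], "rot": [0, 0, 0]}, {"offset": [0, 0, 10], "rot": [0, 0, 0]}, {"offset": [0, 0, 13], "rot": [0, 0, 0]}, {"offset": [0, 0, 16], "rot": [0, 0, 0]}, {"offset": [1, -1, 19], "rot": [0, 0, 0]}, {"offset": [3, -2.5, 20], "rot": [0, 0, 0]}, {"offset": [5.5, -4.5, 20], "rot": [0, 0, 0]}, {"offset": [8, -6.5, 20], "rot": [0, 0, 0]}, {"offset": [10.5, -8.7, 20], "rot": [0, 0, 0]}, {"offset": [13, -10.7, 20], "rot": [0, 0, 0]}, {"offset": [15, -12.4, 20], "rot": [0, 0, 0]}, {"offset": [16.5, -13.7, 19], "rot": [0, 0, 0]}, {"offset": [17.3, -14.3, 18], "rot": [0, 0, 0]}, {"offset": [17.3, -14.3, 17.5], "rot": [0, 0, 0]}, {"offset": [17.3, -14.3, 17.5], "rot": [0, 0, 0]}, {"offset": [17.3, -14.3, 17.5], "rot": [0, 0, 0]}]}}

```text
time: 15.8
position: [0.6019, 0.0651, 0.3053]
tool_rot: [0.707, 0.707, -0.0, -0.001]
ft_force: [-0.2, -0.5, -0.2]
grip_width: 0.0118
grip_force: 30.0
```

```bash
python3 tubechk.py f1; python3 - <<'E'
from h import *
s=cv2.imread('pics/f1scene.png');t=cv2.imread('pics/f1top.png')
cv2.imwrite('pics/f1.png',np.hstack([cv2.resize(s[60:360,180:480],None,fx=1.3,fy=1.3),cv2.resize(t[60:360,180:480],None,fx=1.3,fy=1.3)]))
a=np.linspace(0,2*np.pi,24);cc=lambda r,z:np.c_[r*np.cos(a),r*np.sin(a),0*a+z]
# rim ellipse centre & spout from masks: fit full funnel w/ tilt ignoring dark pixels
tab=np.array([[x,y,z] for x in(.057,.083) for y in(-.006,.006) for z in(.072,.132)])
parts=[np.r_[cc(.022,.035),cc(.06,.085)],tab,np.r_[cc(.022,0),cc(.022,.035)]]
o=get_obs();T=np.array(o['position'])
M={}
for c in('top','scene'):
    im=cv2.imread('pics/f1%s.png'%c)[:,:,::-1].copy();M[c]=(hsvmask(im,(42,100,20),(85,255,255),c,[.603,-.005,.25],85),im.max(2)<100)
def cost(p):
    Rm=(R.from_rotvec([p[3],p[4],0])*R.from_euler('z',np.pi/2)).as_matrix();e=0
    for c,(m,d) in M.items():
        f=np.zeros_like(m)
        for P in parts:
            g=np.zeros_like(m);cv2.fillConvexPoly(g,cv2.convexHull((proj(c,P@Rm.T+p[:3])*8).astype(np.float32)).round().astype(np.int32),1,shift=3);f|=g
        if c=='top': # ignore inside hole
            d=d.copy();h=proj(c,[p[:3]])[0];cv2.circle(dd:=np.zeros_like(m),(int(h[0]),int(h[1])),14,1,-1);d=d|(dd>0)
        e+=((m==1)&(f==0)).sum()+((f==1)&(m==0)&~d).sum()
    return e
for s in(1,-1):
    x0=np.array([.603,-.005,.193,0,0.]);sx=np.vstack([x0]+[x0+s*np.eye(5)[i]*[.01,.01,.01,.08,.08][i] for i in range(5)])
    r=minimize(cost,x0,method='Nelder-Mead',options=dict(initial_simplex=sx,xatol=1e-4,fatol=.1,maxiter=800))
    print(r.x[:3].round(4),np.degrees(r.x[3:]).round(2),r.fun)
E
```

```text
[0.60189638 0.06508282 0.30525997] [[-0.0, 1.0, -0.002], [1.0, 0.0, 0.0], [0.0, -0.002, -1.0]] [-7.68463189e-02  4.39905839e-01  1.40970522e+00  3.62209124e-04
  1.29356907e+00 -7.71927165e-02] 15.8 [-0.20567971 -0.53732055 -0.1588929 ] 0.011786185182161983
[ 0.6065 -0.0015  0.1898] [ 0.95 -1.51] 1098.0
[ 0.6056 -0.0052  0.1886] [-1.39 -1.  ] 1104.0
```

View pics/f1.png

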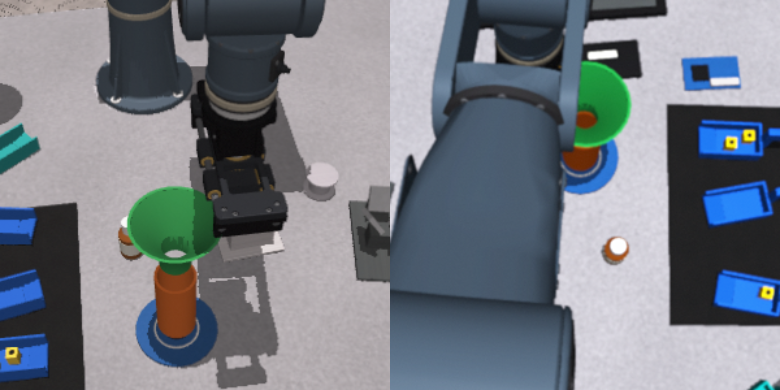

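The funnel, seen in the left half at (175,225), hangs level right over the tube mouth at (175,270). The fit agrees to about 2 mm, so I'll lower it.

Emit:
{"method": "apply_moves", "body": {"series": [{"offset": [0, 0, -1], "rot": [0, 0, 0]}, {"offset": [0, 0, -2], "rot": [0, 0, 0]}, {"offset": [0, 0, -2.6], "rot": [0, 0, 0]}, {"offset": [0, 0, -3], "rot": [0, 0, 0]}, {"offset": [0, 0, -3.4], "rot": [0, 0, 0]}, {"offset": [0, 0, -3.8], "rot": [0, 0, 0]}, {"offset": [0, 0, -4.1], "rot": [0, 0, 0]}, {"offset": [0, 0, -4.1], "rot": [0, 0, 0]}]}}

```text
time: 16.7
position: [0.6028, 0.0641, 0.2641]
tool_rot: [0.707, 0.707, -0.0, -0.0]
ft_force: [0.3, 0.2, -0.6]
grip_width: 0.012
grip_force: 30.0
```

Emit:
{"method": "apply_moves", "body": {"series": [{"offset": [0, 0, -0.5], "rot": [0, 0, 0]}, {"offset": [0, 0, -1], "rot": [0, 0, 0]}, {"offset": [0, 0, -1.5], "rot": [0, 0, 0]}, {"offset": [0, 0, -1.5], "rot": [0, 0, 0]}]}}

```text
time: 17.1
position: [0.6023, 0.0641, 0.2485]
tool_rot: [0.707, 0.707, -0.001, -0.001]
ft_force: [-0.8, 0.1, -1.5]
grip_width: 0.0117
grip_force: 30.0
```

Emit:
{"method": "apply_moves", "body": {"series": [{"offset": [0, 0, -0.4], "rot": [0, 0, 0]}, {"offset": [0, 0, -0.8], "rot": [0, 0, 0]}, {"offset": [0, 0, -1.1], "rot": [0, 0, 0]}, {"offset": [0, 0, -1.1], "rot": [0, 0, 0]}]}}

```text
time: 17.5
position: [0.6026, 0.0641, 0.2379]
tool_rot: [0.707, 0.707, -0.0, -0.0]
ft_force: [0.1, 0.2, -1.1]
grip_width: 0.0116
grip_force: 30.0
```

Emit:
{"method": "apply_moves", "body": {"series": [{"offset": [0, 0, -0.15], "rot": [0, 0, 0]}, {"offset": [0, 0, -0.3], "rot": [0, 0, 0]}, {"offset": [0, 0, -0.3], "rot": [0, 0, 0]}]}}

```text
time: 17.8
position: [0.603, 0.064, 0.2356]
tool_rot: [0.707, 0.707, -0.0, 0.0]
ft_force: [1.1, -0.9, -0.0]
grip_width: 0.0114
grip_force: 30.0
```

Emit:
{"method": "apply_moves", "body": {"series": [{"offset": [0, 0, -0.1], "rot": [0, 0, 0]}, {"offset": [0, 0, -0.25], "rot": [0, 0, 0]}, {"offset": [0, 0, -0.25], "rot": [0, 0, 0]}]}}

```text
time: 18.1
position: [0.6035, 0.064, 0.2341]
tool_rot: [0.707, 0.707, 0.0, 0.001]
ft_force: [-0.4, 0.3, 4.0]
grip_width: 0.0118
grip_force: 30.0
```

Emit:
{"method": "apply_moves", "body": {"hand": 0.5, "newtons": 10, "series": [{"offset": [0, 0, 0.1], "rot": [0, 0, 0]}, {"offset": [0, 0, 0.1], "rot": [0, 0, 0]}, {"offset": [0, 0, 0.1], "rot": [0, 0, 0]}, {"offset": [0, 0, 0.1], "rot": [0, 0, 0]}, {"offset": [0, 0, 0.1], "rot": [0, 0, 0]}, {"offset": [0, 0, 0.1], "rot": [0, 0, 0]}]}}

```text
time: 18.7
position: [0.6029, 0.0641, 0.2339]
tool_rot: [0.707, 0.707, -0.0, -0.0]
ft_force: [-0.4, 0.7, -0.5]
grip_width: 0.0423
grip_force: 0.0
```

Emit:
{"method": "apply_moves", "body": {"series": [{"offset": [0, 0, 1], "rot": [0, 0, 0]}, {"offset": [0, 0, 2.5], "rot": [0, 0, 0]}, {"offset": [0, 0, 5], "rot": [0, 0, 0]}, {"offset": [0, 0, 8], "rot": [0, 0, 0]}, {"offset": [0, 0, 11], "rot": [0, 0, 0]}, {"offset": [-3, -3, 13], "rot": [0, 0, 0]}, {"offset": [-6, -7, 14], "rot": [0, 0, 0]}, {"offset": [-8, -12, 14], "rot": [0, 0, 0]}, {"offset": [-8, -17, 14], "rot": [0, 0, 0]}, {"offset": [-8, -22, 14], "rot": [0, 0, 0]}, {"offset": [-8, -22, 14], "rot": [0, 0, 0]}]}}

```text
time: 19.8
position: [0.523, -0.1616, 0.375]
tool_rot: [0.71, 0.705, -0.001, 0.002]
ft_force: [0.3, 0.9, -1.1]
grip_width: 0.0437
grip_force: 0.0
```

```bash
python3 tubechk.py g1; python3 - <<'E'
from h import *
s=cv2.imread('pics/g1scene.png');t=cv2.imread('pics/g1top.png')
cv2.imwrite('pics/g1.png',np.hstack([cv2.resize(s[130:430,100:400],None,fx=1.3,fy=1.3),cv2.resize(t[80:380,240:540],None,fx=1.3,fy=1.3)]))
for c in('top','scene'):
  for q in('tube','funnel','funnel_tab'):
    print(c,q,[(np.round(d['centre'],3).tolist(),round(d['conf'],2)) for d in nets.spot_point(c,q)][:2])
E
```

```text
[ 0.52300232 -0.16155491  0.37504595] [[0.007, 1.0, 0.002], [1.0, -0.007, -0.004], [-0.004, 0.002, -1.0]] [-0.5025405   0.29070918  1.4509018  -0.0024167   1.3964221  -0.49498556] 19.8 [ 0.32220918  0.93618985 -1.05943204] 0.04372153921323438
top tube [([0.604, -0.008, 0.007], 0.65)]
top funnel [([0.605, -0.007, 0.118], 0.64)]
top funnel_tab [([0.603, 0.066, 0.228], 0.61), ([0.604, -0.007, 0.006], 0.57)]
scene tube [([0.603, -0.006, 0.008], 0.71), ([0.443, -0.063, 0.003], 0.47)]
scene funnel [([0.602, -0.004, 0.119], 0.66)]
scene funnel_tab [([0.6, 0.065, 0.227], 0.73), ([0.346, 0.291, 0.002], 0.45)]
```

View pics/g1.png

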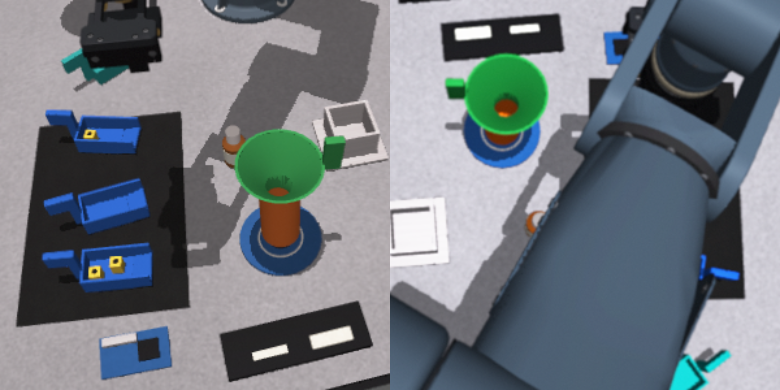

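The funnel sits in the tube mouth with the tube upright (left half: funnel (280,165), tube (280,220)), and the scoops haven't moved. Next is the scoop with two spacers.

Emit:
{"method": "apply_moves", "body": {"series": [{"offset": [3, -4, -2], "rot": [0, 0, 0]}, {"offset": [6, -8, -6], "rot": [0, 0, 0]}, {"offset": [9, -13, -10], "rot": [0, 0, 0]}, {"offset": [11, -17.8, -14], "rot": [0, 0, 0]}, {"offset": [11, -17.8, -18], "rot": [0, 0, 0]}, {"offset": [11, -17.8, -21.5], "rot": [0, 0, 0]}, {"offset": [11, -17.8, -24.5], "rot": [0, 0, 0]}, {"offset": [11, -17.8, -27], "rot": [0, 0, 0]}, {"offset": [11, -17.8, -29], "rot": [0, 0, 0]}, {"offset": [11, -17.8, -30.5], "rot": [0, 0, 0]}, {"offset": [11, -17.8, -31.1], "rot": [0, 0, 0]}, {"offset": [11, -17.8, -31.1], "rot": [0, 0, 0]}, {"offset": [11, -17.8, -31.1], "rot": [0, 0, 0]}]}}

```text
time: 21.5
position: [0.6339, -0.3341, 0.0644]
tool_rot: [0.707, 0.707, 0.0, 0.001]
ft_force: [-0.2, -0.7, 0.9]
grip_width: 0.0437
grip_force: 0.0
```

Emit:
{"method": "apply_moves", "body": {"hand": 0, "newtons": 40, "series": [{"offset": [0, 0, 0], "rot": [0, 0, 0]}, {"offset": [0, 0, 0], "rot": [0, 0, 0]}, {"offset": [0, 0, 0], "rot": [0, 0, 0]}, {"offset": [0, 0, 0], "rot": [0, 0, 0]}, {"offset": [0, 0, 0], "rot": [0, 0, 0]}, {"offset": [0, 0, 0], "rot": [0, 0, 0]}, {"offset": [0, 0, 0], "rot": [0, 0, 0]}]}}

```text
time: 22.2
position: [0.6329, -0.334, 0.0633]
tool_rot: [0.707, 0.707, -0.0, 0.0]
ft_force: [-0.3, -0.0, 2.7]
grip_width: 0.0117
grip_force: 40.0
```

Emit:
{"method": "apply_moves", "body": {"series": [{"offset": [0, 0, 0.4], "rot": [0, 0, 0]}, {"offset": [0, 0, 1.2], "rot": [0, 0, 0]}, {"offset": [0, 0, 2.4], "rot": [0, 0, 0]}, {"offset": [0, 0, 4], "rot": [0, 0, 0]}, {"offset": [0, 0, 6], "rot": [0, 0, 0]}, {"offset": [0, 0, 8], "rot": [0, 0, 0]}, {"offset": [0, 0.3, 10], "rot": [0, 0, 0]}, {"offset": [0, 1, 12], "rot": [0, 0, 0]}, {"offset": [-0.3, 2, 14], "rot": [0, 0, 0]}, {"offset": [-0.7, 3.5, 16], "rot": [0, 0, 0]}, {"offset": [-1.1, 5, 18], "rot": [0, 0, 0]}, {"offset": [-1.5, 6.7, 19.5], "rot": [0, 0, 0]}, {"offset": [-1.9, 8.5, 20.4], "rot": [0, 0, 0]}, {"offset": [-2.3, 10.3, 20.7], "rot": [0, 0, 0]}, {"offset": [-2.7, 12, 20.7], "rot": [0, 0, 0]}, {"offset": [-3, 13.6, 20.7], "rot": [0, 0, 0]}, {"offset": [-3.2, 15, 20.7], "rot": [0, 0, 0]}, {"offset": [-3.2, 16, 20.7], "rot": [0, 0, 0]}, {"offset": [-3.2, 16.4, 20.7], "rot": [0, 0, 0]}, {"offset": [-3.2, 16.4, 20.7], "rot": [0, 0, 0]}]}}

```text
time: 24.2
position: [0.6012, -0.1695, 0.2699]
tool_rot: [0.707, 0.707, -0.0, 0.0]
ft_force: [-0.3, 0.2, -0.6]
grip_width: 0.0116
grip_force: 40.0
```

```bash
python3 tubechk.py s1; python3 - <<'E'
from h import *
s=cv2.imread('pics/s1scene.png');t=cv2.imread('pics/s1top.png')
cv2.imwrite('pics/s1.png',np.hstack([cv2.resize(s[130:430,100:400],None,fx=1.3,fy=1.3),cv2.resize(t[80:380,240:540],None,fx=1.3,fy=1.3)]))
for c in('top','scene'): print([(np.round(d['centre'],3).tolist(),round(d['conf'],2)) for d in nets.spot_point(c,'scoop_a') if d['centre'][2]>.08], [(np.round(d['centre'],3).tolist(),round(d['conf'],2)) for d in nets.spot_point(c,'spacer_1')])
E
```

```text
[ 0.60117946 -0.16948805  0.26986876] [[0.0, 1.0, -0.0], [1.0, -0.0, -0.0], [-0.0, -0.0, -1.0]] [-4.53353881e-01  5.00866510e-01  1.40525243e+00 -2.25953892e-04
  1.23548335e+00 -4.53243864e-01] 24.2 [-0.28057487  0.23217807 -0.59809145] 0.011560211081364666
[([0.599, -0.101, 0.205], 0.95)] [([0.594, -0.095, 0.218], 0.46), ([0.358, -0.357, 0.056], 0.26)]
[([0.6, -0.1, 0.205], 0.91), ([0.602, 0.065, 0.228], 0.3)] [([0.601, -0.007, 0.118], 0.67), ([0.608, -0.127, 0.212], 0.57), ([0.596, -0.092, 0.215], 0.55), ([0.378, -0.317, 0.011], 0.53), ([0.357, -0.364, 0.055], 0.22)]
```

View pics/s1.png

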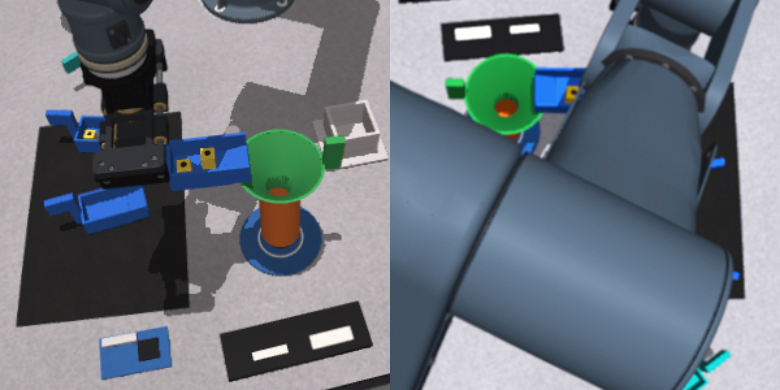

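The scoop is held level with both spacers in it (left half, (184,166) and (207,157)), and its lip is at the funnel's near rim (245,160). I'll tip it now.

Emit:
{"method": "apply_moves", "body": {"series": [{"offset": [0, 0.5, 1.0], "rot": [-5, 0, 0]}, {"offset": [0, 1.1, 1.8], "rot": [-10, 0, 0]}, {"offset": [0, 2.0, 2.6], "rot": [-15, 0, 0]}, {"offset": [0, 2.9, 3.4], "rot": [-20, 0, 0]}, {"offset": [0, 4.0, 4.0], "rot": [-25, 0, 0]}, {"offset": [0, 5.2, 4.7], "rot": [-30, 0, 0]}, {"offset": [0, 5.9, 5.0], "rot": [-33, 0, 0]}, {"offset": [0, 6.6, 5.3], "rot": [-36, 0, 0]}, {"offset": [0, 7.1, 5.5], "rot": [-38, 0, 0]}, {"offset": [0, 7.5, 5.7], "rot": [-40, 0, 0]}, {"offset": [0, 8.0, 6.0], "rot": [-42.5, 0, 0]}, {"offset": [0, 8.6, 6.2], "rot": [-45, 0, 0]}, {"offset": [0, 9.1, 6.4], "rot": [-47.5, 0, 0]}, {"offset": [0, 9.6, 6.6], "rot": [-50, 0, 0]}, {"offset": [0, 9.6, 6.6], "rot": [-50, 0, 0]}, {"offset": [0, 9.6, 6.6], "rot": [-50, 0, 0]}, {"offset": [0, 9.6, 6.6], "rot": [-50, 0, 0]}, {"offset": [0, 9.6, 6.6], "rot": [-50, 0, 0]}, {"offset": [0, 9.6, 6.6], "rot": [-50, 0, 0]}]}}

```text
time: 26.4
position: [0.601, -0.0744, 0.3363]
tool_rot: [0.642, 0.64, -0.299, 0.299]
ft_force: [0.4, 0.5, -1.4]
grip_width: 0.0114
grip_force: 40.0
```

```bash
python3 tubechk.py s2; python3 - <<'E'
from h import *
s=cv2.imread('pics/s2scene.png');t=cv2.imread('pics/s2top.png')
cv2.imwrite('pics/s2.png',np.hstack([cv2.resize(s[130:430,100:400],None,fx=1.3,fy=1.3),cv2.resize(t[80:380,240:540],None,fx=1.3,fy=1.3)]))
E
```

```text
[ 0.6009684  -0.07439649  0.33633204] [[0.002, 1.0, -0.0], [0.643, -0.001, -0.766], [-0.766, 0.001, -0.643]] [ 0.05240176  0.5279645   1.46157442 -0.90234878  1.34423653  0.36065246] 26.4 [ 0.41232514  0.46204355 -1.36722157] 0.011375931867643983
```

View pics/s2.png

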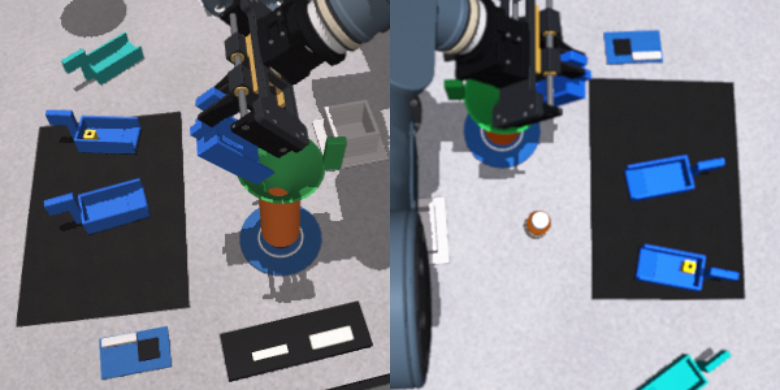

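No spacers on the bench, and the lip is over the cone ((265,175) in the left half). I'll tip a little further, then reverse out.

Emit:
{"method": "apply_moves", "body": {"series": [{"offset": [0, 0.8, 0.3], "rot": [-4, 0, 0]}, {"offset": [0, 1.3, 0.5], "rot": [-6, 0, 0]}, {"offset": [0, 1.3, 0.5], "rot": [-6, 0, 0]}, {"offset": [0, 1.3, 0.5], "rot": [-6, 0, 0]}, {"offset": [0, 0.5, 0.3], "rot": [-2, 0, 0]}, {"offset": [0, -1, -0.4], "rot": [5, 0, 0]}, {"offset": [0, -2.1, -0.9], "rot": [10, 0, 0]}, {"offset": [0, -3.4, -1.4], "rot": [16, 0, 0]}, {"offset": [0, -4.8, -2], "rot": [22, 0, 0]}, {"offset": [0, -6.2, -2.8], "rot": [28, 0, 0]}, {"offset": [0, -7.4, -3.6], "rot": [34, 0, 0]}, {"offset": [0, -8.6, -4.6], "rot": [40, 0, 0]}, {"offset": [0, -9.5, -5.6], "rot": [45, 0, 0]}, {"offset": [0, -11, -6], "rot": [50, 0, 0]}, {"offset": [0, -13, -6], "rot": [50, 0, 0]}, {"offset": [1, -16, -6], "rot": [50, 0, 0]}, {"offset": [2, -19, -6], "rot": [50, 0, 0]}, {"offset": [3.2, -22, -6], "rot": [50, 0, 0]}, {"offset": [3.2, -24, -6], "rot": [50, 0, 0]}, {"offset": [3.2, -24, -6], "rot": [50, 0, 0]}]}}

```text
time: 28.5
position: [0.6323, -0.3172, 0.2759]
tool_rot: [0.708, 0.706, -0.001, 0.001]
ft_force: [-0.0, -1.1, -0.7]
grip_width: 0.0119
grip_force: 40.0
```

```bash
python3 tubechk.py s3; python3 - <<'E'
from h import *
s=cv2.imread('pics/s3scene.png');t=cv2.imread('pics/s3top.png')
cv2.imwrite('pics/s3.png',np.hstack([cv2.resize(s[130:430,100:400],None,fx=1.3,fy=1.3),cv2.resize(t[80:380,240:540],None,fx=1.3,fy=1.3)]))
E
```

```text
[ 0.63233169 -0.31720287  0.2759476 ] [[0.004, 1.0, -0.0], [1.0, -0.004, -0.003], [-0.003, -0.0, -1.0]] [-0.62150787  0.6162992   1.16830284 -0.00254152  1.3558096  -0.61731632] 28.5 [-0.03308975 -1.05167153 -0.66035759] 0.011877892249074882
```

View pics/s3.png

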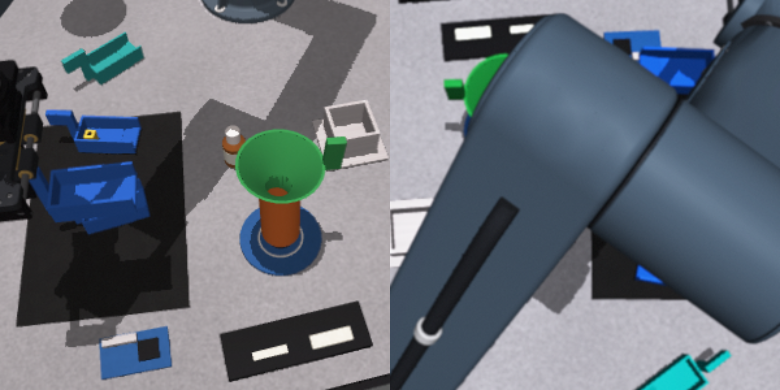

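The scoop is empty (left half, (95,190)), nothing is on the bench, and the funnel is clear. I'll set the scoop back.

Emit:
{"method": "apply_moves", "body": {"series": [{"offset": [0, -0.8, -2], "rot": [0, 0, 0]}, {"offset": [0, -1.7, -5], "rot": [0, 0, 0]}, {"offset": [0, -1.7, -8], "rot": [0, 0, 0]}, {"offset": [0, -1.7, -11], "rot": [0, 0, 0]}, {"offset": [0, -1.7, -14], "rot": [0, 0, 0]}, {"offset": [0, -1.7, -17], "rot": [0, 0, 0]}, {"offset": [0, -1.7, -19], "rot": [0, 0, 0]}, {"offset": [0, -1.7, -20.2], "rot": [0, 0, 0]}, {"offset": [0, -1.7, -20.7], "rot": [0, 0, 0]}, {"offset": [0, -1.7, -21], "rot": [0, 0, 0]}, {"offset": [0, -1.7, -21.2], "rot": [0, 0, 0]}, {"offset": [0, -1.7, -21.2], "rot": [0, 0, 0]}]}}

```text
time: 29.8
position: [0.6334, -0.3311, 0.065]
tool_rot: [0.707, 0.707, 0.0, 0.001]
ft_force: [0.1, 0.4, -2.1]
grip_width: 0.0118
grip_force: 40.0
```

Emit:
{"method": "apply_moves", "body": {"hand": 0.5, "newtons": 10, "series": [{"offset": [0, 0, 0], "rot": [0, 0, 0]}, {"offset": [0, 0, 0], "rot": [0, 0, 0]}, {"offset": [0, 0, 0], "rot": [0, 0, 0]}, {"offset": [0, 0, 0], "rot": [0, 0, 0]}, {"offset": [0, 0, 0], "rot": [0, 0, 0]}, {"offset": [0, 0, 1.5], "rot": [0, 0, 0]}, {"offset": [0, 0, 4], "rot": [0, 0, 0]}, {"offset": [0, 0, 8], "rot": [0, 0, 0]}, {"offset": [-3, 1, 12], "rot": [0, 0, 0]}, {"offset": [-7, 3, 15], "rot": [0, 0, 0]}, {"offset": [-11, 5, 18], "rot": [0, 0, 0]}, {"offset": [-15, 7, 21], "rot": [0, 0, 0]}, {"offset": [-18, 10, 24], "rot": [0, 0, 0]}, {"offset": [-18, 14, 24], "rot": [0, 0, 0]}, {"offset": [-18, 18, 24], "rot": [0, 0, 0]}, {"offset": [-18, 22, 24], "rot": [0, 0, 0]}, {"offset": [-18, 26, 24], "rot": [0, 0, 0]}, {"offset": [-18, 30, 24], "rot": [0, 0, 0]}, {"offset": [-18, 30, 24], "rot": [0, 0, 0]}]}}

```text
time: 31.7
position: [0.4517, -0.0267, 0.3051]
tool_rot: [0.705, 0.709, 0.001, -0.0]
ft_force: [0.8, 0.1, -0.1]
grip_width: 0.0438
grip_force: 0.0
```

```bash
python3 tubechk.py r1; python3 - <<'E'
from h import *
ims={c:cv2.imread('pics/r1%s.png'%c)[:,:,::-1].copy() for c in('top','scene')}
for g in [(.374,-.286),(.635,-.264)]:
    for c in ims:
        try: x,f=fitscoop({c:ims[c]},*g);print(c,x.round(4),np.degrees(x[2]).round(1),round(f,3))
        except Exception as e: print(c,e)
for c in('top','scene'):
  for q in('scoop_a','spacer_1','funnel','tube'): print(c,q,[(np.round(d['centre'],3).tolist(),round(d['conf'],2)) for d in nets.spot_point(c,q)])
E
```

```text
[ 0.45174037 -0.02672021  0.30513538] [[-0.005, 1.0, 0.0], [1.0, 0.005, 0.002], [0.002, 0.0, -1.0]] [-0.30796108  0.21322281  1.76600772  0.00179413  1.16237354 -0.3133154 ] 31.7 [ 0.84730884  0.0535306  -0.09123582] 0.043787321199949186
top [ 0.3738 -0.2866  1.3868] 79.5 0.049
scene [ 0.374  -0.2862  1.3978] 80.1 0.123
top [ 0.6366 -0.2681  1.5733] 90.1 0.165
scene [ 0.6357 -0.2612  1.5804] 90.5 0.099
top scoop_a [([0.631, -0.263, 0.001], 0.9), ([0.375, -0.284, 0.006], 0.82), ([0.182, -0.281, -0.0], 0.72), ([0.519, -0.269, 0.005], 0.68)]
top spacer_1 [([0.37, -0.31, 0.011], 0.43)]
top funnel []
top tube []
scene scoop_a [([0.371, -0.286, 0.002], 0.9), ([0.52, -0.269, 0.001], 0.82), ([0.179, -0.281, -0.002], 0.76)]
scene spacer_1 [([0.377, -0.315, 0.011], 0.47)]
scene funnel [([0.605, -0.009, 0.118], 0.72)]
scene tube [([0.607, -0.005, 0.006], 0.77)]
```

Emit:
{"method": "apply_moves", "body": {"series": [{"offset": [-1, -4, 0], "rot": [0, 0, -2]}, {"offset": [-2, -8, 0], "rot": [0, 0, -4]}, {"offset": [-3, -12, -1], "rot": [0, 0, -7]}, {"offset": [-4.5, -16, -2], "rot": [0, 0, -10.5]}, {"offset": [-6, -20, -4], "rot": [0, 0, -10.5]}, {"offset": [-7, -24, -6], "rot": [0, 0, -10.5]}, {"offset": [-8, -28, -8], "rot": [0, 0, -10.5]}, {"offset": [-9.1, -32, -10], "rot": [0, 0, -10.5]}, {"offset": [-9.1, -33, -12], "rot": [0, 0, -10.5]}, {"offset": [-9.1, -33, -15], "rot": [0, 0, -10.5]}, {"offset": [-9.1, -33, -18], "rot": [0, 0, -10.5]}, {"offset": [-9.1, -33, -20], "rot": [0, 0, -10.5]}, {"offset": [-9.1, -33, -22], "rot": [0, 0, -10.5]}, {"offset": [-9.1, -33, -23.5], "rot": [0, 0, -10.5]}, {"offset": [-9.1, -33, -24.1], "rot": [0, 0, -10.5]}, {"offset": [-9.1, -33, -24.1], "rot": [0, 0, -10.5]}, {"offset": [-9.1, -33, -24.1], "rot": [0, 0, -10.5]}]}}

```text
time: 33.9
position: [0.3621, -0.3614, 0.0634]
tool_rot: [0.769, 0.639, -0.0, 0.0]
ft_force: [1.2, 0.6, 0.4]
grip_width: 0.0434
grip_force: 0.0
```

Emit:
{"method": "apply_moves", "body": {"hand": 0, "newtons": 40, "series": [{"offset": [0, 0, 0], "rot": [0, 0, 0]}, {"offset": [0, 0, 0], "rot": [0, 0, 0]}, {"offset": [0, 0, 0], "rot": [0, 0, 0]}, {"offset": [0, 0, 0], "rot": [0, 0, 0]}, {"offset": [0, 0, 0], "rot": [0, 0, 0]}, {"offset": [0, 0, 0], "rot": [0, 0, 0]}, {"offset": [0, 0, 0], "rot": [0, 0, 0]}]}}

```text
time: 34.6
position: [0.3619, -0.3609, 0.0632]
tool_rot: [0.769, 0.639, -0.0, 0.0]
ft_force: [-0.5, 1.1, 2.2]
grip_width: 0.0118
grip_force: 39.8
```

Emit:
{"method": "apply_moves", "body": {"series": [{"offset": [0, 0, 0.4], "rot": [0, 0, 0]}, {"offset": [0, 0, 1.2], "rot": [0, 0, 0]}, {"offset": [0, 0, 2.4], "rot": [0, 0, 0]}, {"offset": [0, 0, 4], "rot": [0, 0, 0]}, {"offset": [0, 0, 6], "rot": [0, 0, 0]}, {"offset": [0.3, 0.2, 8], "rot": [0, 0, 0]}, {"offset": [1, 0.6, 10], "rot": [0, 0, 1]}, {"offset": [2, 1.2, 12], "rot": [0, 0, 2]}, {"offset": [3.5, 2, 14], "rot": [0, 0, 3]}, {"offset": [5.5, 3.2, 16], "rot": [0, 0, 4]}, {"offset": [7.5, 4.6, 18], "rot": [0, 0, 5]}, {"offset": [9.5, 6, 19.7], "rot": [0, 0, 6]}, {"offset": [11.5, 7.5, 20.7], "rot": [0, 0, 7]}, {"offset": [13.5, 9, 21], "rot": [0, 0, 8]}, {"offset": [15.5, 10.5, 21], "rot": [0, 0, 9]}, {"offset": [17.5, 12, 21], "rot": [0, 0, 10]}, {"offset": [19.5, 13.5, 21], "rot": [0, 0, 10.5]}, {"offset": [21.3, 15, 21], "rot": [0, 0, 10.5]}, {"offset": [22.8, 16, 21], "rot": [0, 0, 10.5]}, {"offset": [23.6, 16.6, 21], "rot": [0, 0, 10.5]}]}}

```text
time: 36.6
position: [0.5988, -0.1939, 0.2735]
tool_rot: [0.707, 0.707, 0.0, 0.0]
ft_force: [-0.4, -0.3, -1.0]
grip_width: 0.0114
grip_force: 39.8
```

Emit:
{"method": "apply_moves", "body": {"series": [{"offset": [0.2, 0.3, 0], "rot": [0, 0, 0]}, {"offset": [0.3, 0.8, 0], "rot": [0, 0, 0]}, {"offset": [0.3, 1.3, -0.2], "rot": [0, 0, 0]}, {"offset": [0.3, 1.5, -0.3], "rot": [0, 0, 0]}, {"offset": [0.3, 1.5, -0.3], "rot": [0, 0, 0]}]}}

```text
time: 37.1
position: [0.6003, -0.1797, 0.2698]
tool_rot: [0.707, 0.707, -0.0, -0.0]
ft_force: [-0.0, 0.8, -1.9]
grip_width: 0.0118
grip_force: 39.8
```

```bash
python3 tubechk.py u1; python3 - <<'E'
from h import *
for c in('top','scene'): print([(np.round(d['centre'],3).tolist(),round(d['conf'],2)) for d in nets.spot_point(c,'scoop_a') if d['centre'][2]>.08], [(np.round(d['centre'],3).tolist(),round(d['conf'],2)) for d in nets.spot_point(c,'spacer_1')],[(np.round(d['centre'],3).tolist(),round(d['conf'],2)) for d in nets.spot_point(c,'funnel')])
E
```

```text
[ 0.60031077 -0.1797365   0.26978858] [[0.001, 1.0, -0.001], [1.0, -0.001, 0.0], [0.0, -0.001, -1.0]] [-4.68929565e-01  5.04214040e-01  1.39929631e+00 -1.30436073e-04
  1.23910416e+00 -4.67925760e-01] 37.1 [-0.02701659  0.7546237  -1.92422138] 0.011838999761352319
[([0.602, -0.104, 0.211], 0.61)] [] [([0.604, -0.009, 0.12], 0.94)]
[([0.599, -0.104, 0.209], 0.76)] [([0.61, -0.132, 0.219], 0.63)] [([0.602, -0.006, 0.117], 0.56)]
```

Emit:
{"method": "apply_moves", "body": {"series": [{"offset": [0, 0.5, 1.0], "rot": [-5, 0, 0]}, {"offset": [0, 1.2, 1.9], "rot": [-10, 0, 0]}, {"offset": [0, 2.2, 2.8], "rot": [-15, 0, 0]}, {"offset": [0, 3.3, 3.6], "rot": [-20, 0, 0]}, {"offset": [0, 4.4, 4.3], "rot": [-25, 0, 0]}, {"offset": [0, 5.7, 4.9], "rot": [-30, 0, 0]}, {"offset": [0, 6.4, 5.2], "rot": [-33, 0, 0]}, {"offset": [0, 7.1, 5.6], "rot": [-36, 0, 0]}, {"offset": [0, 7.6, 5.8], "rot": [-38, 0, 0]}, {"offset": [0, 8.1, 6.0], "rot": [-40, 0, 0]}, {"offset": [0, 8.6, 6.3], "rot": [-42.5, 0, 0]}, {"offset": [0, 9.2, 6.5], "rot": [-45, 0, 0]}, {"offset": [0, 9.7, 6.8], "rot": [-47.5, 0, 0]}, {"offset": [0, 10.3, 7], "rot": [-50, 0, 0]}, {"offset": [0, 11.1, 7.3], "rot": [-54, 0, 0]}, {"offset": [0, 11.5, 7.5], "rot": [-56, 0, 0]}, {"offset": [0, 11.5, 7.5], "rot": [-56, 0, 0]}, {"offset": [0, 11.5, 7.5], "rot": [-56, 0, 0]}, {"offset": [0, 11.5, 7.5], "rot": [-56, 0, 0]}, {"offset": [0, 11.5, 7.5], "rot": [-56, 0, 0]}]}}

```text
time: 39.5
position: [0.601, -0.0655, 0.3455]
tool_rot: [0.625, 0.624, -0.332, 0.332]
ft_force: [-0.4, 0.6, -0.7]
grip_width: 0.0116
grip_force: 39.9
```

Emit:
{"method": "apply_moves", "body": {"series": [{"offset": [0, 0, 0], "rot": [0, 0, 0]}, {"offset": [0, -0.5, -0.1], "rot": [2, 0, 0]}, {"offset": [0, -1.2, -0.5], "rot": [6, 0, 0]}, {"offset": [0, -2.4, -1], "rot": [12, 0, 0]}, {"offset": [0, -3.6, -1.5], "rot": [17, 0, 0]}, {"offset": [0, -4.8, -2.1], "rot": [23, 0, 0]}, {"offset": [0, -6.2, -2.7], "rot": [29, 0, 0]}, {"offset": [0, -7.6, -3.4], "rot": [34, 0, 0]}, {"offset": [0, -9, -4], "rot": [40, 0, 0]}, {"offset": [0, -10.2, -5], "rot": [46, 0, 0]}, {"offset": [0, -11.3, -6], "rot": [51, 0, 0]}, {"offset": [0, -13, -6.5], "rot": [56, 0, 0]}, {"offset": [-2, -15, -6.5], "rot": [56, 0, -2]}, {"offset": [-5, -17, -6.5], "rot": [56, 0, 0]}, {"offset": [-8, -19, -6.5], "rot": [56, 0, 0]}, {"offset": [-11, -21, -6.5], "rot": [56, 0, 0]}, {"offset": [-14, -23, -6.5], "rot": [56, 0, 0]}, {"offset": [-17, -25, -6.5], "rot": [56, 0, 0]}, {"offset": [-20, -27, -6.5], "rot": [56, 0, 0]}, {"offset": [-22, -28.5, -6.5], "rot": [56, 0, 0]}]}}

```text
time: 41.5
position: [0.3786, -0.3515, 0.2808]
tool_rot: [0.708, 0.706, -0.001, 0.001]
ft_force: [0.4, 0.8, -1.3]
grip_width: 0.0115
grip_force: 39.9
```

```bash
python3 tubechk.py u2; python3 - <<'E'
from h import *
s=cv2.imread('pics/u2scene.png');t=cv2.imread('pics/u2top.png')
cv2.imwrite('pics/u2.png',np.hstack([cv2.resize(s[130:430,100:400],None,fx=1.3,fy=1.3),cv2.resize(t[80:380,240:540],None,fx=1.3,fy=1.3)]))
E
```

```text
[ 0.37861193 -0.35153548  0.28080269] [[0.002, 1.0, 0.0], [1.0, -0.002, -0.002], [-0.002, 0.0, -1.0]] [-9.64346710e-01  3.36226622e-01  1.65813726e+00 -1.01599572e-03
  1.14562542e+00 -9.61813269e-01] 41.5 [ 0.3711714   0.75675921 -1.34785087] 0.011478604678927112
```

View pics/u2.png

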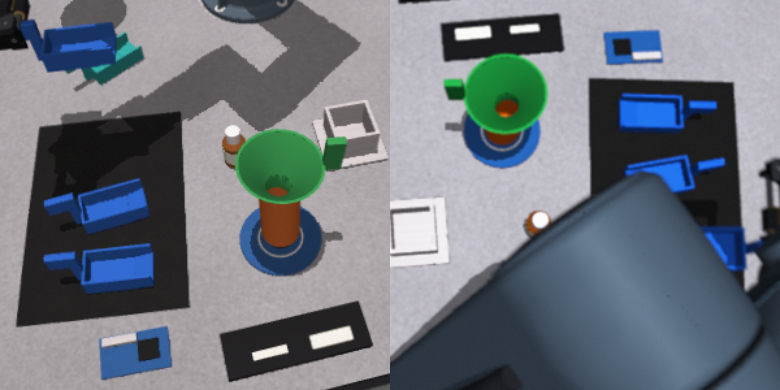

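The scoop came out empty, no spacers are astray and the tube and funnel still stand. I'll put the scoop back on the mat.

Emit:
{"method": "apply_moves", "body": {"series": [{"offset": [0.3, -0.6, -2], "rot": [0, 0, 0]}, {"offset": [0.6, -1.3, -5], "rot": [0, 0, 0]}, {"offset": [0.6, -1.3, -8], "rot": [0, 0, 0]}, {"offset": [0.6, -1.3, -11], "rot": [0, 0, 0]}, {"offset": [0.6, -1.3, -14], "rot": [0, 0, 0]}, {"offset": [0.6, -1.3, -17], "rot": [0, 0, 0]}, {"offset": [0.6, -1.3, -19], "rot": [0, 0, 0]}, {"offset": [0.6, -1.3, -20.4], "rot": [0, 0, 0]}, {"offset": [0.6, -1.3, -21.1], "rot": [0, 0, 0]}, {"offset": [0.6, -1.3, -21.5], "rot": [0, 0, 0]}, {"offset": [0.6, -1.3, -21.7], "rot": [0, 0, 0]}, {"offset": [0.6, -1.3, -21.7], "rot": [0, 0, 0]}]}}

```text
time: 42.8
position: [0.3874, -0.3633, 0.0636]
tool_rot: [0.707, 0.707, -0.0, 0.001]
ft_force: [0.3, 0.5, -0.9]
grip_width: 0.0116
grip_force: 39.9
```

Emit:
{"method": "apply_moves", "body": {"hand": 0.5, "newtons": 10, "series": [{"offset": [0, 0, 0], "rot": [0, 0, 0]}, {"offset": [0, 0, 0], "rot": [0, 0, 0]}, {"offset": [0, 0, 0], "rot": [0, 0, 0]}, {"offset": [0, 0, 0], "rot": [0, 0, 0]}, {"offset": [0, 0, 0], "rot": [0, 0, 0]}, {"offset": [0, 0, 1.5], "rot": [0, 0, 0]}, {"offset": [0, 0, 4], "rot": [0, 0, 0]}, {"offset": [0, 0, 8], "rot": [0, 0, 0]}, {"offset": [0, 1, 12], "rot": [0, 0, 0]}, {"offset": [1, 4, 16], "rot": [0, 0, 0]}, {"offset": [2, 8, 20], "rot": [0, 0, 0]}, {"offset": [3, 12, 24], "rot": [0, 0, 0]}, {"offset": [4, 16, 27], "rot": [0, 0, 0]}, {"offset": [4, 20, 29], "rot": [0, 0, 0]}, {"offset": [4, 24, 30], "rot": [0, 0, 0]}, {"offset": [4, 28, 30], "rot": [0, 0, 0]}, {"offset": [4, 32, 30], "rot": [0, 0, 0]}, {"offset": [4, 36, 30], "rot": [0, 0, 0]}, {"offset": [4, 39, 30], "rot": [0, 0, 0]}, {"offset": [4, 39, 30], "rot": [0, 0, 0]}]}}

```text
time: 44.8
position: [0.4259, 0.0302, 0.363]
tool_rot: [0.706, 0.709, 0.0, -0.001]
ft_force: [-0.3, -0.5, -0.2]
grip_width: 0.0435
grip_force: 0.0
```

```bash
python3 tubechk.py v1; python3 - <<'E'
from h import *
s=cv2.imread('pics/v1scene.png');t=cv2.imread('pics/v1top.png')
cv2.imwrite('pics/v1.png',np.hstack([cv2.resize(s[130:430,100:400],None,fx=1.3,fy=1.3),cv2.resize(t[80:380,240:540],None,fx=1.3,fy=1.3)]))
for c in('top','scene'):
  for q in('scoop_a','spacer_1','funnel','funnel_tab','tube','stand'): print(c,q,[(np.round(d['centre'],3).tolist(),round(d['conf'],2)) for d in nets.spot_point(c,q)])
E
```

```text
[0.42585335 0.03019773 0.36303603] [[-0.004, 1.0, -0.001], [1.0, 0.004, 0.001], [0.001, -0.001, -1.0]] [-1.93074856e-01  1.08925626e-01  1.72546543e+00  1.27246331e-03
  1.30796693e+00 -1.97634014e-01] 44.8 [-0.26706285 -0.47900263 -0.17006023] 0.043492943904442596
top scoop_a [([0.633, -0.261, 0.0], 0.91), ([0.181, -0.281, 0.001], 0.76), ([0.391, -0.285, 0.005], 0.65), ([0.523, -0.267, 0.004], 0.58), ([0.347, 0.297, 0.001], 0.27)]
top spacer_1 [([0.631, -0.332, 0.062], 0.47)]
top funnel []
top funnel_tab []
top tube [([0.516, -0.289, -0.005], 0.19)]
top stand [([0.426, 0.14, 0.004], 0.76)]
scene scoop_a [([0.52, -0.269, 0.004], 0.94), ([0.18, -0.282, -0.002], 0.87), ([0.633, -0.263, 0.002], 0.86), ([0.385, -0.287, 0.005], 0.84)]
scene spacer_1 [([0.43, 0.131, -0.0], 0.73), ([0.603, 0.068, 0.225], 0.72)]
scene funnel [([0.603, -0.008, 0.118], 0.94)]
scene funnel_tab [([0.604, 0.07, 0.225], 0.89)]
scene tube [([0.607, -0.008, 0.007], 0.7)]
scene stand [([0.43, 0.136, 0.003], 0.94)]
```

View pics/v1.png

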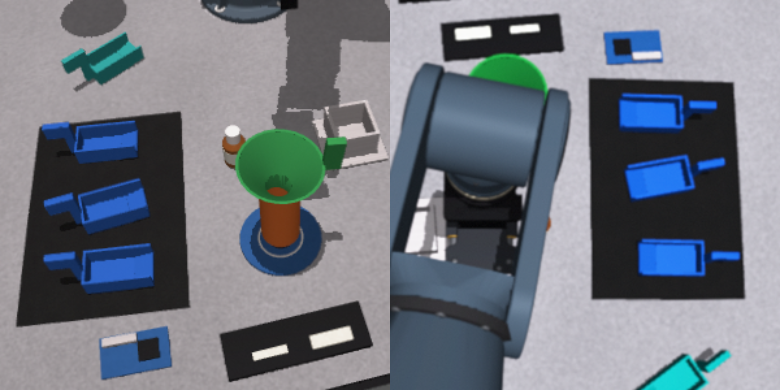

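All three scoops stand flat on the mat and are empty, and funnel and tube are in place. I'll hover over the tab and look into the funnel with the wrist camera.

Emit:
{"method": "apply_moves", "body": {"series": [{"offset": [3, 0.6, 0], "rot": [0, 0, 0]}, {"offset": [6, 1.2, 0], "rot": [0, 0, 0]}, {"offset": [9, 1.8, 0], "rot": [0, 0, 0]}, {"offset": [12, 2.4, 0], "rot": [0, 0, 0]}, {"offset": [15, 3, 0], "rot": [0, 0, 0]}, {"offset": [17.7, 3.5, 0], "rot": [0, 0, 0]}, {"offset": [17.7, 3.5, 0], "rot": [0, 0, 0]}, {"offset": [17.7, 3.5, 0], "rot": [0, 0, 0]}]}}

```text
time: 46.3
position: [0.6038, 0.0622, 0.3623]
tool_rot: [0.707, 0.707, -0.001, -0.001]
ft_force: [-0.5, 0.2, 0.1]
grip_width: 0.0434
grip_force: 0.0
```

```bash
python3 - <<'E'
from h import *
print(get_obs()['position']);k=vision.calibration('wrist');Rm=np.array(k['R']);print('cam',-Rm.T@k['t'],'axis',Rm[2]);print(proj('wrist',[[.603,-.006,.2],[.603,-.006,.13],[.603,-.006,.03],[.603,.064,.229]]))
im=snap('wrist','w1');m=cv2.inRange(cv2.cvtColor(im,cv2.COLOR_RGB2HSV),*YEL);print((m>0).sum())
E
```

```text
[0.60380259 0.06215982 0.36226121]
cam [0.60347703 0.14517748 0.50324608] axis [-0.00214858 -0.29976534 -0.95401055]
[[315.01114541 291.47850742]
 [315.08501921 265.10939529]
 [315.15610146 239.73679511]
 [314.91767799 232.56840827]]
256
```

View pics/w1.png

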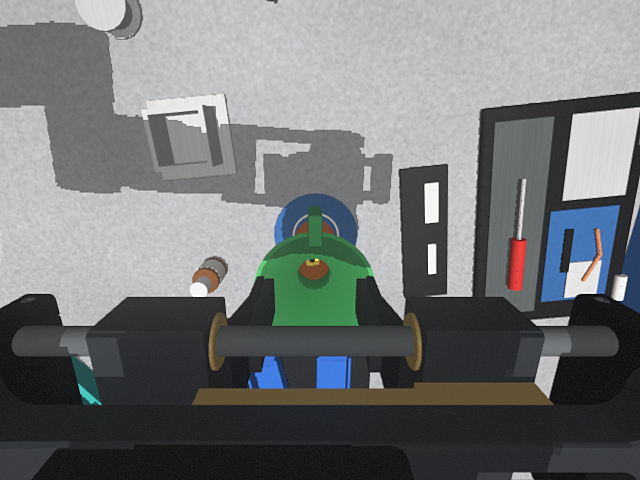

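Through the spout the wrist picture shows orange tube wall and one yellow face at (314,262), so at least one spacer sits deep in the tube. I'll move the camera right above to see down the axis.

Emit:
{"method": "apply_moves", "body": {"series": [{"offset": [0, -3, 0], "rot": [0, 0, 0]}, {"offset": [0, -6, 0], "rot": [0, 0, 0]}, {"offset": [0, -9, 0], "rot": [0, 0, 0]}, {"offset": [0, -12, 0], "rot": [0, 0, 0]}, {"offset": [0, -14.5, 0], "rot": [0, 0, 0]}, {"offset": [0, -14.5, 0], "rot": [0, 0, 0]}, {"offset": [0, -14.5, 0], "rot": [0, 0, 0]}]}}

```text
time: 47.05
position: [0.603, -0.083, 0.3633]
tool_rot: [0.708, 0.706, 0.0, -0.0]
ft_force: [-0.6, 1.1, -0.8]
grip_width: 0.0432
grip_force: 0.0
```

```bash
python3 - <<'E'
from h import *
u=proj('wrist',[[.603,-.006,.12],[.603,-.006,.04],[.603,.013,.12],[.603,.064,.229]]);print(u)
im=snap('wrist');x,y=u[0].astype(int);y0=max(0,y-60);c=im[y0:y+60,x-60:x+60]
cv2.imwrite('pics/w2.png',cv2.resize(c,None,fx=4,fy=4,interpolation=cv2.INTER_CUBIC)[:,:,::-1])
E
```

```text
[[315.30217096 138.85633573]
 [315.23564091 137.89846643]
 [315.26309186 120.57801181]
 [315.25325673  40.92623114]]
```

View pics/w2.png

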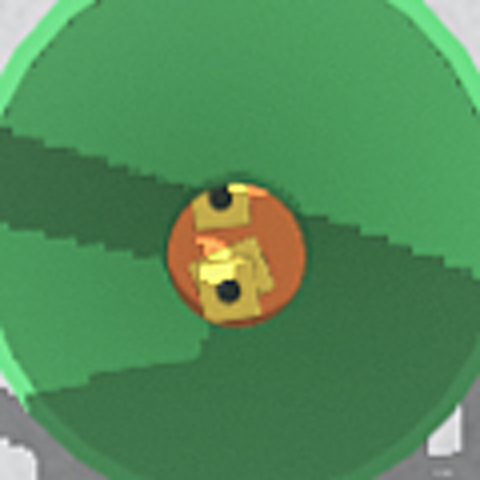

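Looking straight down the spout I see three yellow spacers inside the tube, with top faces at (220,205), (230,290) and one behind at (255,265). Step 3 is met, so I'll return the funnel to its stand.

Emit:
{"method": "apply_moves", "body": {"series": [{"offset": [0, 3, 0], "rot": [0, 0, 0]}, {"offset": [0, 6, 0], "rot": [0, 0, 0]}, {"offset": [0, 9, 0], "rot": [0, 0, 0]}, {"offset": [0, 12, 0], "rot": [0, 0, 0]}, {"offset": [0, 14.5, 0], "rot": [0, 0, 0]}, {"offset": [0, 14.5, 0], "rot": [0, 0, 0]}, {"offset": [0, 14.5, -2], "rot": [0, 0, 0]}, {"offset": [0, 14.5, -5], "rot": [0, 0, 0]}, {"offset": [0, 14.5, -8], "rot": [0, 0, 0]}, {"offset": [0, 14.5, -10], "rot": [0, 0, 0]}, {"offset": [0, 14.5, -12], "rot": [0, 0, 0]}, {"offset": [0, 14.5, -12.8], "rot": [0, 0, 0]}, {"offset": [0, 14.5, -12.8], "rot": [0, 0, 0]}, {"offset": [0, 14.5, -12.8], "rot": [0, 0, 0]}]}}

```text
time: 48.5
position: [0.6045, 0.0621, 0.2359]
tool_rot: [0.707, 0.707, 0.0, 0.001]
ft_force: [0.2, -0.9, -0.3]
grip_width: 0.0438
grip_force: 0.0
```

Emit:
{"method": "apply_moves", "body": {"hand": 0, "newtons": 30, "series": [{"offset": [0, 0, 0], "rot": [0, 0, 0]}, {"offset": [0, 0, 0], "rot": [0, 0, 0]}, {"offset": [0, 0, 0], "rot": [0, 0, 0]}, {"offset": [0, 0, 0], "rot": [0, 0, 0]}, {"offset": [0, 0, 0], "rot": [0, 0, 0]}, {"offset": [0, 0, 0], "rot": [0, 0, 0]}, {"offset": [0, 0, 0], "rot": [0, 0, 0]}]}}

```text
time: 49.2
position: [0.6039, 0.0622, 0.2351]
tool_rot: [0.707, 0.707, -0.0, -0.0]
ft_force: [-0.1, 0.4, 1.3]
grip_width: 0.0116
grip_force: 30.0
```

Emit:
{"method": "apply_moves", "body": {"series": [{"offset": [0, 0, 0.2], "rot": [0, 0, 0]}, {"offset": [0, 0, 0.6], "rot": [0, 0, 0]}, {"offset": [0, 0, 1.2], "rot": [0, 0, 0]}, {"offset": [0, 0, 2], "rot": [0, 0, 0]}, {"offset": [0, 0, 3], "rot": [0, 0, 0]}, {"offset": [0, 0, 4.2], "rot": [0, 0, 0]}, {"offset": [0, 0, 5.5], "rot": [0, 0, 0]}, {"offset": [0, 0, 7], "rot": [0, 0, 0]}, {"offset": [0, 0, 9], "rot": [0, 0, 0]}, {"offset": [0, 0, 10], "rot": [0, 0, 0]}, {"offset": [0, 0, 10], "rot": [0, 0, 0]}]}}

```text
time: 50.3
position: [0.605, 0.0621, 0.3375]
tool_rot: [0.707, 0.707, 0.002, 0.002]
ft_force: [0.1, -0.9, 0.5]
grip_width: 0.0119
grip_force: 30.0
```

```bash
python3 tubechk.py x1; python3 - <<'E'
from h import *
for c in('top','scene'):
  for q in('funnel','funnel_tab','tube','stand'): print(c,q,[(np.round(d['centre'],3).tolist(),round(d['conf'],2)) for d in nets.spot_point(c,q)][:2])
E
```

```text
[0.60500106 0.0620532  0.33754023] [[0.001, 1.0, 0.005], [1.0, -0.001, -0.0], [-0.0, 0.005, -1.0]] [-8.13402845e-02  4.13712102e-01  1.36249037e+00  1.71028558e-05
  1.36051113e+00 -8.05776245e-02] 50.3 [ 0.11115775 -0.94320642  0.46322406] 0.011881765702437597
top funnel [([0.604, -0.009, 0.22], 0.86)]
top funnel_tab []
top tube [([0.604, -0.008, 0.007], 0.89)]
top stand []
scene funnel [([0.757, -0.235, -0.001], 0.68), ([0.387, -0.286, 0.002], 0.64)]
scene funnel_tab [([0.488, 0.366, 0.004], 0.3)]
scene tube [([0.606, -0.006, 0.007], 0.68)]
scene stand [([0.429, 0.134, -0.002], 0.72)]
```

Emit:
{"method": "apply_moves", "body": {"series": [{"offset": [-1, 0.8, 0], "rot": [0, 0, 0]}, {"offset": [-3, 2.5, 0], "rot": [0, 0, 0]}, {"offset": [-5.5, 4.5, 0], "rot": [0, 0, 0]}, {"offset": [-8, 6.6, 0], "rot": [0, 0, 0]}, {"offset": [-10.5, 8.7, 0], "rot": [0, 0, 0]}, {"offset": [-13, 10.8, 0], "rot": [0, 0, 0]}, {"offset": [-15.5, 12.8, 0], "rot": [0, 0, 0]}, {"offset": [-17, 14, -1], "rot": [0, 0, 0]}, {"offset": [-17.4, 14.4, -3], "rot": [0, 0, 0]}, {"offset": [-17.4, 14.4, -5.5], "rot": [0, 0, 0]}, {"offset": [-17.4, 14.4, -8], "rot": [0, 0, 0]}, {"offset": [-17.4, 14.4, -10.5], "rot": [0, 0, 0]}, {"offset": [-17.4, 14.4, -13], "rot": [0, 0, 0]}, {"offset": [-17.4, 14.4, -15], "rot": [0, 0, 0]}, {"offset": [-17.4, 14.4, -15], "rot": [0, 0, 0]}, {"offset": [-17.4, 14.4, -15], "rot": [0, 0, 0]}]}}

```text
time: 52.4
position: [0.4296, 0.2063, 0.1854]
tool_rot: [0.707, 0.707, -0.0, -0.0]
ft_force: [-0.1, 0.3, 0.6]
grip_width: 0.0117
grip_force: 30.0
```

Emit:
{"method": "apply_moves", "body": {"series": [{"offset": [0, 0, -1.2], "rot": [0, 0, 0]}, {"offset": [0, 0, -2.4], "rot": [0, 0, 0]}, {"offset": [0, 0, -3.5], "rot": [0, 0, 0]}, {"offset": [0, 0, -4.2], "rot": [0, 0, 0]}, {"offset": [0, 0, -4.6], "rot": [0, 0, 0]}, {"offset": [0, 0, -4.8], "rot": [0, 0, 0]}, {"offset": [0, 0, -4.8], "rot": [0, 0, 0]}]}}

```text
time: 53.1
position: [0.43, 0.2061, 0.137]
tool_rot: [0.707, 0.707, -0.0, -0.0]
ft_force: [-0.5, -0.4, -1.7]
grip_width: 0.0117
grip_force: 30.0
```

Emit:
{"method": "apply_moves", "body": {"series": [{"offset": [0, 0, -0.15], "rot": [0, 0, 0]}, {"offset": [0, 0, -0.3], "rot": [0, 0, 0]}, {"offset": [0, 0, -0.4], "rot": [0, 0, 0]}, {"offset": [0, 0, -0.4], "rot": [0, 0, 0]}]}}

```text
time: 53.5
position: [0.4299, 0.2061, 0.133]
tool_rot: [0.707, 0.707, -0.0, -0.0]
ft_force: [0.3, 0.8, -0.3]
grip_width: 0.0118
grip_force: 30.0
```

Emit:
{"method": "apply_moves", "body": {"hand": 0.5, "newtons": 10, "series": [{"offset": [0, 0, 0], "rot": [0, 0, 0]}, {"offset": [0, 0, 0], "rot": [0, 0, 0]}, {"offset": [0, 0, 0], "rot": [0, 0, 0]}, {"offset": [0, 0, 0], "rot": [0, 0, 0]}, {"offset": [0, 0, 0], "rot": [0, 0, 0]}, {"offset": [0, 0, 1], "rot": [0, 0, 0]}, {"offset": [0, 0, 3], "rot": [0, 0, 0]}, {"offset": [0, 0, 6], "rot": [0, 0, 0]}, {"offset": [0, 0, 10], "rot": [0, 0, 0]}, {"offset": [0, 0, 14], "rot": [0, 0, 0]}, {"offset": [-1, 4, 16], "rot": [0, 0, 0]}, {"offset": [-2, 8, 16], "rot": [0, 0, 0]}, {"offset": [-3, 12, 16], "rot": [0, 0, 0]}, {"offset": [-4, 16, 16], "rot": [0, 0, 0]}, {"offset": [-4, 20, 16], "rot": [0, 0, 0]}, {"offset": [-4, 20, 16], "rot": [0, 0, 0]}, {"offset": [-4, 20, 16], "rot": [0, 0, 0]}]}}

```text
time: 55.2
position: [0.3893, 0.4064, 0.2933]
tool_rot: [0.707, 0.708, -0.0, 0.0]
ft_force: [0.7, -0.1, 0.4]
grip_width: 0.0435
grip_force: 0.0
```

```bash
python3 tubechk.py y1; python3 - <<'E'
from h import *
s=cv2.imread('pics/y1scene.png');t=cv2.imread('pics/y1top.png')
cv2.imwrite('pics/y1.png',np.hstack([cv2.resize(s[130:430,100:420],None,fx=1.2,fy=1.2),cv2.resize(t[80:380,200:520],None,fx=1.2,fy=1.2)]))
for c in('top','scene'):
  for q in('funnel','funnel_tab','tube','stand','scoop_a','spacer_1'): print(c,q,[(np.round(d['centre'],3).tolist(),round(d['conf'],2)) for d in nets.spot_point(c,q)])
E
```

```text
[0.3893413  0.40639037 0.29326265] [[-0.001, 1.0, -0.0], [1.0, 0.001, -0.001], [-0.001, -0.0, -1.0]] [ 6.08568461e-01  3.89164970e-01  1.53167071e+00 -5.77894637e-04
  1.22125870e+00  6.07547620e-01] 55.2 [ 0.69367592 -0.0719389   0.41869972] 0.043520761667882345
top funnel [([0.434, 0.135, 0.014], 0.94), ([0.388, -0.29, 0.007], 0.63)]
top funnel_tab [([0.429, 0.21, 0.123], 0.75), ([0.762, -0.238, -0.001], 0.44), ([0.63, -0.329, 0.061], 0.22)]
top tube [([0.604, -0.006, 0.008], 0.93), ([0.428, 0.137, 0.005], 0.44)]
top stand [([0.425, 0.138, 0.003], 0.76), ([0.53, -0.34, 0.063], 0.48)]
top scoop_a [([0.636, -0.259, -0.003], 0.88), ([0.392, -0.292, 0.005], 0.86), ([0.517, -0.268, 0.004], 0.81), ([0.181, -0.282, 0.0], 0.65)]
top spacer_1 []
scene funnel [([0.433, 0.135, 0.009], 0.93)]
scene funnel_tab [([0.428, 0.211, 0.123], 0.91), ([0.509, -0.281, 0.002], 0.49)]
scene tube [([0.601, -0.003, 0.006], 0.82)]
scene stand [([0.432, 0.135, 0.002], 0.72)]
scene scoop_a [([0.39, -0.287, 0.002], 0.92), ([0.179, -0.282, -0.003], 0.82), ([0.633, -0.259, 0.003], 0.81), ([0.519, -0.27, -0.0], 0.79)]
scene spacer_1 []
```

View pics/y1.png

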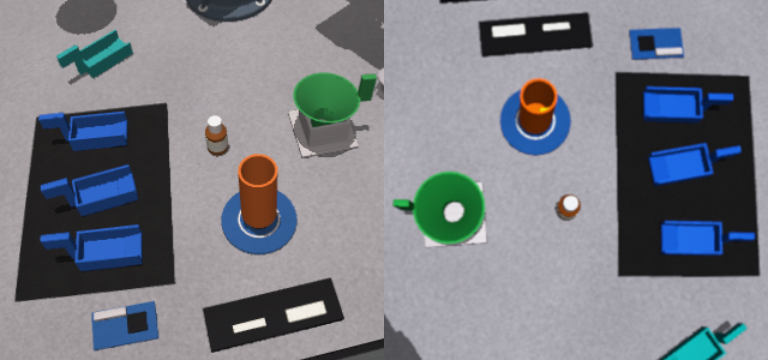

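The final picture shows the tube upright on the pad, the funnel hanging in its stand, three scoops flat on the mat and the flux bottle unmoved.

```bash
python3 -c "
from rig import hand_in
print(hand_in())"
```

```text
the job is handed in; nothing more can be done
None
```

The job is handed in, with no verdict returned: all three spacers found are in the tube, which stands upright on the pad; the funnel is back in its stand, all three scoops are flat on the mat, and nothing else was moved.

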